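# Brush out the carved beakers and rack them for finishing

## Task

Brush the dust out of every wooden beaker on the bench with the long brush, taking the beakers in order from the tallest to the shortest: in each one, two full strokes, tip down to the floor, up to the mouth, and down to the floor again. Every beaker must end standing upright, fully down in the nest of its own shape on the tray, and the brush must end upright in its stand; leave the other things on the bench alone.

Things in the scene. Friction and masses are not known exactly. Their poses are not given: they have to be found in the camera images.
- beaker_round: loose open-topped wooden beaker, round, 58 mm outside diameter, 115 mm tall (the tallest). Walls 6 mm, floor 8 mm thick and weighted, inside 46 mm wide, straight. Stands on the bench; 0.1 to 0.3 kg. Origin: centre of its underside, z up. May be absent (None).
- beaker_square: loose open-topped wooden beaker, square in plan, 58 mm over the flats, 95 mm tall (the middle one); its x and y axes are normal to its sides. Walls 6 mm, floor 8 mm thick and weighted, inside 46 mm wide, straight. Stands on the bench; 0.1 to 0.3 kg. Origin: centre of its underside, z up. May be absent (None).
- beaker_hex: loose open-topped wooden beaker, regular six-sided in plan, 58 mm over the flats (67 mm over the corners), 75 mm tall (the shortest); its x axis is normal to a side (side normals every 60 degrees). Walls 6 mm, floor 8 mm thick and weighted, inside 46 mm wide, straight. Stands on the bench; 0.1 to 0.3 kg. Origin: centre of its underside, z up. May be absent (None).
- nest_round: nest for the round beaker, fixed on the tray: plywood plate 104 x 104 x 8 mm with a raised dark fence round a round (twelve-sided) pocket. Pocket 63 mm wide over the flats (2.5 mm clearance each side), fence 8 mm thick, 14 mm high. Origin: centre of the plate's underside, 8 mm above the bench; pocket floor 8 mm above the origin.
- nest_square: nest for the square beaker, fixed on the tray: plywood plate 104 x 104 x 8 mm with a raised dark fence round a square pocket; its x and y axes are normal to the pocket's sides. Pocket 63 mm wide over the flats (2.5 mm clearance each side), fence 8 mm thick, 14 mm high. Origin: centre of the plate's underside, 8 mm above the bench; pocket floor 8 mm above the origin.
- nest_hex: nest for the six-sided beaker, fixed on the tray: plywood plate 104 x 104 x 8 mm with a raised dark fence round a six-sided pocket; its x axis is normal to a side of it. Pocket 63 mm wide over the flats (2.5 mm clearance each side), fence 8 mm thick, 14 mm high. Origin: centre of the plate's underside, 8 mm above the bench; pocket floor 8 mm above the origin.
- tray: flat dark wooden finishing board 130 (x) x 390 (y) x 8 mm, fixed on the bench, carrying the three nests in a row along its y, 122 mm apart, in any order. Origin: centre of its underside.
- brush: long bottle brush, 190 mm, 90 g, standing upright tip down in its stand. From the tip up: grey bristle head 28 mm diameter and 45 mm long (stiff, rigid), steel stem 8 mm diameter, round dark wooden handle 20 mm diameter from 122 to 190 mm above the tip. Origin: centre of the tip's end face, z along the brush towards the handle.
- stand: turned wooden brush stand, fixed, 55 mm tall, foot 88 mm across, upper part 60 mm across; upright bore 36 mm across, floor 10 mm above the bench, takes the brush head with 4 mm clearance all round. Origin: centre of its underside.
- gouge_a: carving gouge, 225 mm long, lying, wooden handle to -x, 28 mm high. Bystander, leave where it is. Origin on its underside (gouges and mallet: where handle and head meet).
- gouge_b: carving gouge, 225 mm long, lying, wooden handle to -x, 28 mm high. Bystander, leave where it is. Origin on its underside (gouges and mallet: where handle and head meet).
- sanding_block: cork sanding block 100 x 60 x 32 mm. Bystander, leave where it is. Origin on its underside, at its centre.
- glue_bottle: white glue bottle, 64 mm diameter, 170 mm tall, standing. Bystander, leave where it is. Origin on its underside, at its centre.
- mallet: wooden mallet lying, head 72 mm diameter, 110 mm long to +x, handle 150 mm to -x, 72 mm high. Bystander, leave where it is. Origin on its underside (gouges and mallet: where handle and head meet).
- rosette: carved round rosette, 96 mm diameter, 26 mm high. Bystander, leave where it is. Origin on its underside, at its centre.

How it is judged:
By the outcome, as a careful person would: the job done as asked, in the order asked, and still so for the second after the job is handed in, with the robot touching nothing.
Of beaker_round, beaker_square, beaker_hex only 2 to 3 are there at a start; the rules pass over those that are not, and their reading is None.
At some moment in a run one of beaker_round, beaker_square, beaker_hex may be knocked a few centimetres aside while the robot is not near it.
It also fails if it takes over 208 s, if anything falls off the work surface, if the arm or the gripper's body presses on something with over 40 N, if the wrist force passes 120 N, or if a joint passes its speed limit or range.

## Robot

A 6-joint arm with a two-finger parallel gripper is mounted at the origin on the work surface. World frame = base frame: x ahead of the robot, y to its left, z up, the work surface at z = 0. Lengths are in m, angles in rad, forces in N, time in s.
With the tool pointing down it reaches from about 0.375 to 0.9 m from the base axis. Payload 3.1 kg.
Tool frame: the origin (TCP) lies between the finger pads; the fingertips stand 19 mm ahead of it and the grasp point (between the pads) is the TCP; z points along the fingers, y is the line along which they close (so a half turn about z gives the same grasp; the last joint's range is limited). The gripper opens to 87 mm and grips with 3 to 60 N. Pads are 19 mm wide; open, the fingers measure 117 mm over their backs; the gripper's body (75 mm by 190 mm) begins 51 mm behind the grasp point.
Start: joints at [-1.454, 0.527, 1.433, -0, 1.181, -0.178], TCP at [0.182, -0.598, 0.242] pointing down, gripper open.
Joint ranges: [-3.08, 3.08], [-0.75, 2.2], [0.22, 2.44], [-1.43, 4.57], [0, 2.65], [-2.85, 2.85]. Speed limits (rad/s): [2.79, 2.79, 3.14, 3.14, 3.14, 3.14].

## Interface

Orientations are given as a unit quaternion [x, y, z, w].
In Python, from rig import telemetry, viewer, hand_in gives the robot as it stands. The module is installed in compiled form; this text tells all that it offers.
- The arm moves only by the shell command python3 -m creep 'ROWS' [FORCE]. ROWS is JSON, a list of rows, each an object with "translation": the shift along the tool's x, y, z in mm, a list of three; "roll": the turn about the tool's z in degrees; "gripper": the finger opening in mm, from 0 to 87. In form: [{"translation": [tx, ty, tz], "roll": roll, "gripper": gripper}, ...]. A call has 1 to 5 rows; each row is the pose to reach, as a shift and turn from the pose commanded when the call began, along the tool's axes at that moment; what a row does not reach only later rows make up. A row lasts 1/12 s, in which the tool goes at most 41.7 mm and 7.16 degrees, less where a joint would pass 70% of its speed; a pose out of reach is approached as far as the arm can. A call with a gripper value outside its range is refused whole. The fingers move at their own pace and stop on an object; FORCE is the grip in N (left out, the last holds). Time passes only in rows, so rows that repeat a pose let the fingers close. It gives the time, the measured TCP pose, the force, the opening and the grip force at its end, in the units of the state.
- telemetry.get_obs(): the state, without advancing time (a new reading comes with each control period).
- viewer.camera(name): name is "side" or "top"; returns the picture (420x560x3 uint8, blue, green, red); there is no depth.
- viewer.camera_info(name): a dict with "intrinsics" (3x3 intrinsics, pixels), "k1" (the pictures are not rectified: a ray, as slopes to the right and down, at radius r is drawn at 1 + k1 r^2 times it, then the intrinsics apply), "rvec" (rotation vector, rad) and "tvec" (3), from world to camera coordinates, as OpenCV has them. Camera axes: x right, y down, z forward; pixel columns grow to the right and rows downward; lengths in m; the calibration is good to about 2 mm. A picture is of the moment at which its call begins. camera_info takes no time and is no camera call.
- hand_in(): hands the job in; it is judged then, once.
Trained networks look in the newest picture that a camera, given by its name, has taken for a name from the list of things; names that differ only in an ending like _2 or _b are one class to them, and where a whole thing is asked for, a point or a joint stands for the part that bears it (a point fixed in the world has none). Each returns a list of dicts, best first, with "p" (0 to 1); they miss things now and then, are a little off and sometimes report something else, mostly with a low value. They report only what shows in the picture. A call takes as long as a camera call.
- viewer.recognise(camera, thing): "bbox" ([left, top, width, height] in pixels, round what is visible of it).
The state is a dict: "time": time; "q": joint angles; "joint_velocities": joint speeds; "joint_torque": joint torques, N m; "position": TCP position; "tool_rot": TCP orientation; "ft_force": force on the tool from outside, world axes, zero at the start; "moment": the same for the moment, N m; "grip_width": finger opening in m; "grip_force": force on a finger pad.
Only numpy, scipy, OpenCV 4.12 (cv2) and the standard library are available. Lean on these libraries where they do the work, as an engineer would, in place of code of your own. Each camera call takes 0.05 s, during which the arm holds its last target. There are 200 camera calls.

## Working session

There is one attempt and no reset: what is moved stays moved. The work goes in short steps, Python scripts to look and compute and a shell command to move; the robot and the scene stay as the last step left them, time stands still between calls to the robot, and variables do not carry over. Pictures are saved under pics/ and viewed, at most 14 in all, crops included, and the job is handed in when it is done.

```bash
mkdir -p pics
cat > h.py <<'E'
import cv2,numpy as np
from rig import telemetry,viewer
def cam(n):
    i=viewer.camera_info(n);return np.array(i["intrinsics"]),i["k1"],cv2.Rodrigues(np.array(i["rvec"],float))[0],np.array(i["tvec"],float)
def proj(n,P):
    K,k,R,t=cam(n);p=np.atleast_2d(P)@R.T+t;s=p[:,:2]/p[:,2:];s=s*(1+k*(s**2).sum(1,keepdims=True));return s@K[:2,:2].T+K[:2,2]
def unproj(n,uv,z):
    K,k,R,t=cam(n)
    s=cv2.undistortPoints(np.array([[uv]],float),K,np.array([k,0,0,0.]))[0,0]
    d=R.T@np.array([s[0],s[1],1]);c=-R.T@t
    return c+d*(z-c[2])/d[2]
E
python3 - <<'E'
from h import *
for n in("top","side"):
    cv2.imwrite(f"pics/{n}0.png",viewer.camera(n))
    K,k,R,t=cam(n);print(n,K.tolist(),k,-R.T@t,R.tolist())
    for th in["beaker_round","beaker_square","beaker_hex","nest_round","nest_square","nest_hex","tray","brush","stand"]:
        print(th,[(np.round(d["bbox"]).tolist(),round(d["p"],2)) for d in viewer.recognise(n,th)][:3])
o=telemetry.get_obs();print(o)
E
```

```text
top [[386.37260757899935, 0.0, 286.53032037142776], [0.0, 386.37260757899935, 206.4709510458468], [0.0, 0.0, 1.0]] -0.01685299415842997 [0.40153736 0.04323551 1.31848627] [[0.011759686319071316, -0.9999148977731188, 0.00564862718285012], [-0.9979249892429162, -0.012093540561216476, -0.06324130075528306], [0.0633042306817089, -0.004893208361390792, -0.9979822798475577]]
beaker_round [([228.0, 203.0, 20.0, 16.0], 0.52), ([266.0, 144.0, 28.0, 35.0], 0.35)]
beaker_square []
beaker_hex [([333.0, 213.0, 17.0, 17.0], 0.51)]
nest_round [([302.0, 154.0, 32.0, 28.0], 0.67)]
nest_square [([266.0, 149.0, 29.0, 30.0], 0.62)]
nest_hex [([230.0, 143.0, 34.0, 35.0], 0.57)]
tray [([224.0, 141.0, 119.0, 43.0], 0.87)]
brush [([385.0, 194.0, 27.0, 9.0], 0.69)]
stand [([179.0, 174.0, 23.0, 30.0], 0.72), ([375.0, 183.0, 28.0, 28.0], 0.63), ([231.0, 204.0, 19.0, 15.0], 0.23)]
side [[486.9676512055532, 0.0, 273.60321217159765], [0.0, 486.9676512055532, 207.6074330787421], [0.0, 0.0, 1.0]] -0.08807984650357974 [-0.45895606 -0.80039304  0.98037703] [[0.6513283549272911, -0.7587677626683795, -0.006546480193997
[... 634 characters left out ...]
,  5.27453877e-01,  1.43270531e+00, -3.87813610e-05,
        1.18139164e+00, -1.78490849e-01]), 'joint_velocities': array([-4.68997925e-04, -2.40090934e-04,  4.54317045e-04,  1.51022930e-04,
        1.48656845e-05, -4.07728267e-05]), 'joint_torque': array([-4.65241328e-05, -4.40023184e+01, -1.76990318e+01,  6.33940031e-02,
        5.04095585e-02, -1.58275390e-05]), 'position': array([ 0.18219882, -0.5978289 ,  0.24157507]), 'tool_rot': array([ 9.89083212e-01,  1.47358062e-01, -1.85707405e-05,  2.03580261e-05]), 'ft_force': array([-0.07257836, -0.22742674, -0.16655191]), 'moment': array([ 2.17545006e-02, -1.73045430e-05,  2.59508177e-02]), 'grip_force': 0.0, 'grip_width': 0.08681257779041902}
```

View pics/top0.png

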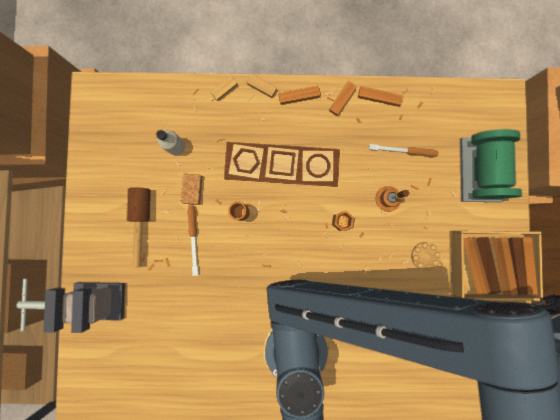

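View pics/side0.png

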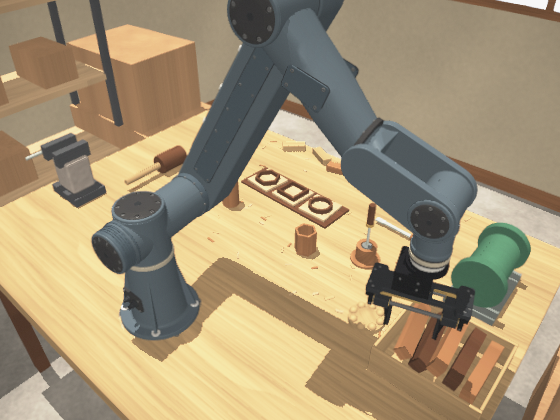

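Top view: round beaker near (239,211), hex beaker (343,221), stand and brush (388,198); nests hex (246,160), square (282,163) and round (318,165). There is no square beaker. The side view agrees, with the round beaker partly hidden by the arm. I'll zoom in next.

Run:
```python
from h import *
im=cv2.imread("pics/top0.png")
c=cv2.resize(im[136:236,215:415],None,fx=4,fy=4,interpolation=cv2.INTER_CUBIC);cv2.imwrite("pics/topc.png",c)
im=cv2.imread("pics/side0.png")
c=cv2.resize(im[160:270,215:385],None,fx=4.7,fy=4.7,interpolation=cv2.INTER_CUBIC);cv2.imwrite("pics/sidec.png",c)
for n,uv,z in(("rb",(239,211),.115),("hb",(343,221),.075),("stand",(388,198),.055),("nh",(246,160),.03),("nsq",(282,163),.03),("nr",(318,165),.03),("brushtop",(404,195),.2)):print(n,unproj("top",uv,z).round(4))
```

```text
rb [0.4619 0.1853 0.115 ]
hb [ 0.4357 -0.1453  0.075 ]
stand [ 0.5137 -0.2965  0.055 ]
nh [0.6384 0.1752 0.03  ]
nsq [0.6297 0.0539 0.03  ]
nr [ 0.6245 -0.0674  0.03  ]
brushtop [ 0.5101 -0.3044  0.2   ]
```

View pics/topc.png

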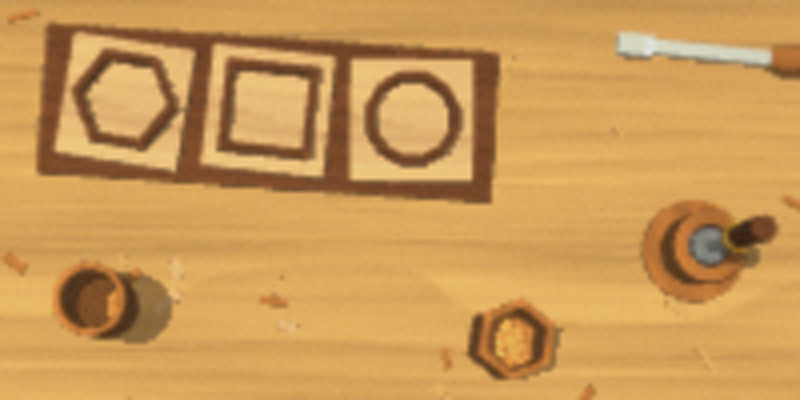

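View pics/sidec.png

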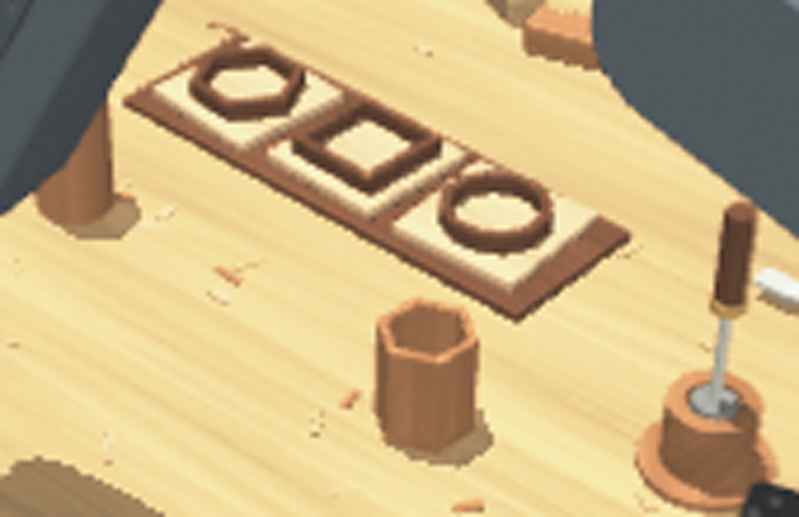

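```bash
cat > fit.py <<'E'
from h import *
from scipy.optimize import minimize
S=6
def poly(kind,w,x,y,a,z):
    n={"round":36,"nround":12,"hex":6,"square":4}[kind]
    r=w/2/np.cos(np.pi/n) if kind!="round" else w/2
    t=a+np.pi/n+np.arange(n)*2*np.pi/n
    return np.c_[x+r*np.cos(t),y+r*np.sin(t),np.full(n,z)]
def feat(im):
    im=im.astype(float)+1;return im[...,1]/im[...,2]
def fill(n,P,roi,shape,hull=False):
    p=((proj(n,P)-roi[:2]+.5)*S-.5).astype(np.float32)
    if hull:p=cv2.convexHull(p)[:,0]
    m=np.zeros(shape,np.uint8);cv2.fillConvexPoly(m,np.round(p*16).astype(np.int32),1,shift=4);return m
def sil(n,kind,h,p,roi,sh,nest,z0=0):
    x,y,a=p
    if nest:
        k="nround" if kind=="round" else kind
        o=fill(n,np.r_[poly(k,.079,x,y,a,.016),poly(k,.079,x,y,a,.03)],roi,sh,True)
        return o&~(fill(n,poly(k,.063,x,y,a,.016),roi,sh)&fill(n,poly(k,.063,x,y,a,.03),roi,sh))
    return fill(n,np.r_[poly(kind,.058,x,y,a,z0),poly(kind,.058,x,y,a,z0+h)],roi,sh,True)
def fit(ims,kind,h,p0,nest=False,z0=0,out=None):
    D=[]
    for n,im in ims.items():
        x,y=p0[:2];q=proj(n,np.array([[x+dx,y+dy,z] for dx in(-.047,.047) for dy in(-.047,.047) for z in(z0,z0+(.03 if nest else h))]))
        lo=np.floor(q.min(0)).astype(int);hi=np.ceil(q.max(0)).astype(int);roi=(lo[0],lo[1])
        f=feat(im[lo[1]:hi[1],lo[0]:hi[0]]);f=cv2.resize(f,None,fx=S,fy=S,interpolation=cv2.INTER_CUBIC).astype(np.float32)
        t,m=cv2.threshold(cv2.normalize(f,None,0,255,cv2.NORM_MINMAX).astype(np.uint8),0,1,cv2.THRESH_OTSU+cv2.THRESH_BINARY_INV)
        cs,hi_=cv2.findContours(m,cv2.RETR_CCOMP,cv2.CHAIN_APPROX_NONE)
        pc=(proj(n,[[x,y,(.03 if nest else h)+z0]])[0]-roi)*S
        ext=[c for c,hh in zip(cs,hi_[0]) if hh[3]<0]
        c=max(ext,key=cv2.contourArea);mm=np.zeros_like(m);cv2.drawContours(mm,[c],-1,1,-1)
        if nest: mm&=m
        D.append((n,roi,mm))
    def cost(p):
        return sum((sil(n,kind,h,p,roi,m.shape,nest,z0)^m).sum()/m.sum() for n,roi,m in D)
    best=None
    for da in([0] if kind=="round" else np.radians([0,15,30,45] if kind=="hex" else [0,22,45,67])):
        s=np.array([[0,0,0],[.006,0,0],[0,.006,0],[0,0,.12]])+[p0[0],p0[1],p0[2]+da]
        r=minimize(cost,s[0],method="Nelder-Mead",options=dict(initial_simplex=s,xatol=2e-4,fatol=1e-4))
        if best is None or r.fun<best.fun:best=r
    if out is not None:
        for n,roi,m in D:
            v=np.dstack([m*255,sil(n,kind,h,best.x,roi,m.shape,nest,z0)*255,m*0]);out.append(cv2.resize(v,(250,250)))
    return best.x,best.fun
E
python3 - <<'E'
from fit import *
T={"top":cv2.imread("pics/top0.png")};Sd={"side":cv2.imread("pics/side0.png")}
out=[]
for nm,k,h,p0,nest in(("rb","round",.115,(.462,.185,0),0),("hb","hex",.075,(.436,-.145,0),0),("nr","round",0,(.6245,-.067,0),1),("nh","hex",0,(.638,.175,0),1),("nsq","square",0,(.63,.054,0),1)):
    for I in(T,Sd,{**T,**Sd}):
        if nm=="rb" and "side" in I: continue
        p,c=fit(I,k,h,p0,nest,out=out if len(I)==1 else None);print(nm,list(I),p.round(4),"deg",np.degrees(p[2]).round(1),round(c,3))
out+= [np.zeros_like(out[0])]*(-len(out)%5)
cv2.imwrite("pics/fit.png",cv2.resize(np.vstack([np.hstack(out[i:i+5]) for i in range(0,len(out),5)]),(800,320)))
E
```

```text
rb ['top'] [0.4643 0.1922 0.111 ] deg 6.4 0.105
hb ['top'] [ 0.438  -0.1488  0.4073] deg 23.3 0.032
hb ['side'] [ 0.4354 -0.1481  0.3703] deg 21.2 0.057
hb ['top', 'side'] [ 0.4374 -0.1481  0.3901] deg 22.4 0.127
nr ['top'] [ 0.6258 -0.0669  0.0147] deg 0.8 0.089
nr ['side'] [ 0.6238 -0.0658  0.0185] deg 1.1 0.25
nr ['top', 'side'] [ 0.6255 -0.0668 -0.0237] deg -1.4 0.412Traceback (most recent call last):
  File "<stdin>", line 7, in <module>
  File "fit.py", line 40, in fit
    r=minimize(cost,s[0],method="Nelder-Mead",options=dict(initial_simplex=s,xatol=2e-4,fatol=1e-4))
    res = _minimize_neldermead(fun, x0, args, callback, bounds=bounds,
                               **options)
    fxc = func(xc)
    fx = function(np.copy(x), *(wrapper_args + args))
  File "fit.py", line 36, in cost
    return sum((sil(n,kind,h,p,roi,m.shape,nest,z0)^m).sum()/m.sum() for n,roi,m in D)
  File "fit.py", line 36, in <genexpr>
    return sum((sil(n,kind,h,p,roi,m.shape,nest,z0)^m).sum()/m.sum() for n,roi,m in D)
                ~~~^^^^^^^^^^^^^^^^^^^^^^^^^^^^^^^^
  File "fit.py", line 20, in sil
    return o&~(fill(n,poly(k,.063,x,y,a,.016),roi,sh)&fill(n,poly(k,.063,x,y,a,.03),roi,sh))
                                                      ~~~~^^^^^^^^^^^^^^^^^^^^^^^^^^^^^^^^^
  File "fit.py", line 12, in fill
    p=((proj(n,P)-roi[:2]+.5)*S-.5).astype(np.float32)
        ~~~~^^^^^
  File "h.py", line 6, in proj
    K,k,R,t=cam(n);p=np.atleast_2d(P)@R.T+t;s=p[:,:2]/p[:,2:];s=s*(1+k*(s**2).sum(1,keepdims=True));return s@K[:2,:2].T+K[:2,2]
            ~~~^^^
  File "h.py", line 4, in cam
    i=viewer.camera_info(n);return np.array(i["intrinsics"]),i["k1"],cv2.Rodrigues(np.array(i["rvec"],float))[0],np.array(i["tvec"],float)
ValueError: time passes only in moves, steps and waits
```

```bash
sed -i 's/^def cam/import functools\n@functools.cache\ndef cam/' h.py
cat > run1.py <<'E'
from fit import *
T={"top":cv2.imread("pics/top0.png")};Sd={"side":cv2.imread("pics/side0.png")}
out=[]
for nm,k,h,p0,nest in(("rb","round",.115,(.462,.185,0),0),("hb","hex",.075,(.436,-.145,0),0),("nr","round",0,(.6245,-.067,0),1),("nh","hex",0,(.638,.175,0),1),("nsq","square",0,(.63,.054,0),1)):
    for I in(T,Sd):
        if nm=="rb" and "side" in I: continue
        p,c=fit(I,k,h,p0,nest,out=out if len(I)==1 else None);print(nm,list(I),p.round(4),"deg",np.degrees(p[2]).round(1),round(c,3))
out+= [np.zeros_like(out[0])]*(-len(out)%5)
cv2.imwrite("pics/fit.png",cv2.resize(np.vstack([np.hstack(out[i:i+5]) for i in range(0,len(out),5)]),(800,320)))
E
python3 run1.py
```

```text
rb ['top'] [0.4643 0.1922 0.111 ] deg 6.4 0.105
hb ['top'] [ 0.438  -0.1488  0.4073] deg 23.3 0.032
hb ['side'] [ 0.4354 -0.1481  0.3703] deg 21.2 0.057
nr ['top'] [ 0.6258 -0.0669  0.0147] deg 0.8 0.089
nr ['side'] [ 0.6238 -0.0658  0.0185] deg 1.1 0.25
nh ['top'] [ 0.6389  0.1771 -0.1424] deg -8.2 0.116
nh ['side'] [ 0.6364  0.1781 -0.1275] deg -7.3 0.229
nsq ['top'] [0.6323 0.0551 1.4725] deg 84.4 0.13
nsq ['side'] [ 0.6303  0.0561 -0.0832] deg -4.8 0.169
```

View pics/fit.png

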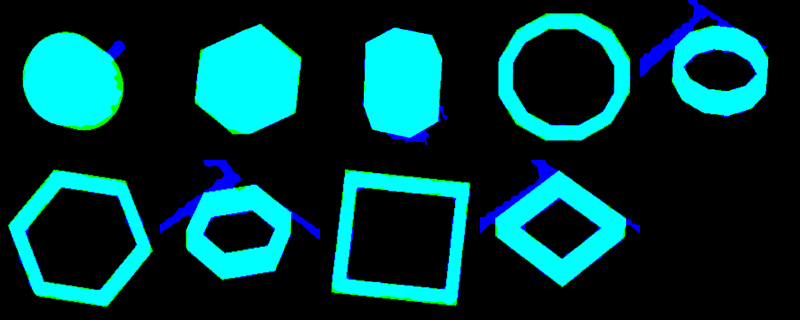

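The fits overlay well. The two cameras agree to about 2 mm: side minus top is (-2, +1) mm. I'll go to the round beaker, turning the tool square with the world on the way.

```bash
python3 -m creep '[{"translation":[34,-21,-4],"roll":5.65,"gripper":87},{"translation":[68,-42,-8],"roll":11.3,"gripper":87},{"translation":[103,-62,-12],"roll":16.95,"gripper":87},{"translation":[137,-83,-16],"roll":16.95,"gripper":87},{"translation":[171,-103,-18],"roll":16.95,"gripper":87}]' 20
python3 -m creep '[{"translation":[27,-30,0],"roll":0,"gripper":87},{"translation":[54,-60,0],"roll":0,"gripper":87},{"translation":[80,-90,0],"roll":0,"gripper":87},{"translation":[107,-120,0],"roll":0,"gripper":87},{"translation":[134,-149,0],"roll":0,"gripper":87}]'
python3 -m creep '[{"translation":[0,-40,0],"roll":0,"gripper":87},{"translation":[0,-80,0],"roll":0,"gripper":87},{"translation":[0,-120,0],"roll":0,"gripper":87},{"translation":[0,-160,0],"roll":0,"gripper":87},{"translation":[0,-200,0],"roll":0,"gripper":87}]'
python3 -m creep '[{"translation":[0,-40,0],"roll":0,"gripper":87},{"translation":[4,-80,0],"roll":0,"gripper":87},{"translation":[8,-120,0],"roll":0,"gripper":87},{"translation":[10,-160,0],"roll":0,"gripper":87},{"translation":[12,-200,0],"roll":0,"gripper":87}]'
python3 - <<'E'
from h import *
o=telemetry.get_obs();print(o["time"],o["position"],o["tool_rot"],o["q"].round(2))
E
```

```text
time: 1.42
position: [0.3167, -0.4481, 0.2601]
tool_rot: [1.0, -0.0, 0.0, 0.0]
ft_force: [0.9, 0.3, -0.6]
grip_width: 0.0871
grip_force: 0.0
time: 1.83
position: [0.4508, -0.2987, 0.2598]
tool_rot: [1.0, -0.0, 0.0, 0.0]
ft_force: [0.5, -1.2, -0.2]
grip_width: 0.0874
grip_force: 0.0
time: 2.25
position: [0.4495, -0.0986, 0.2597]
tool_rot: [1.0, -0.0, 0.0, 0.0]
ft_force: [1.1, -0.4, 0.5]
grip_width: 0.0869
grip_force: 0.0
time: 2.67
position: [0.4618, 0.1015, 0.2599]
tool_rot: [1.0, -0.0, 0.001, 0.0]
ft_force: [0.8, -1.6, 0.6]
grip_width: 0.0871
grip_force: 0.0
2.6667 [0.46175957 0.10147898 0.25991221] [ 9.99999869e-01 -7.57389608e-05  5.05218249e-04  3.38000444e-05] [-0.02  0.3   1.78 -0.    1.06  1.55]
```

```bash
python3 -m creep '[{"translation":[0,-40,0],"roll":0,"gripper":87},{"translation":[1,-80,0],"roll":0,"gripper":87},{"translation":[1,-91,0],"roll":0,"gripper":87},{"translation":[1,-91,40],"roll":0,"gripper":87},{"translation":[1,-91,80],"roll":0,"gripper":87}]'
python3 -m creep '[{"translation":[0,0,25],"roll":0,"gripper":87},{"translation":[0,0,50],"roll":0,"gripper":87},{"translation":[0,0,75],"roll":0,"gripper":87},{"translation":[0,0,100],"roll":0,"gripper":87},{"translation":[0,0,100],"roll":0,"gripper":60}]'
python3 -m creep '[{"translation":[0,0,0],"roll":0,"gripper":50},{"translation":[0,0,0],"roll":0,"gripper":50},{"translation":[0,0,0],"roll":0,"gripper":50},{"translation":[0,0,0],"roll":0,"gripper":50},{"translation":[0,0,0],"roll":0,"gripper":50}]' 5
```

```text
time: 3.08
position: [0.4653, 0.1921, 0.181]
tool_rot: [1.0, 0.002, 0.005, -0.001]
ft_force: [0.5, 0.3, -0.6]
grip_width: 0.0868
grip_force: 0.0
time: 3.5
position: [0.4602, 0.1895, 0.0759]
tool_rot: [1.0, -0.0, -0.004, 0.001]
ft_force: [-0.3, -0.6, -0.1]
grip_width: 0.0847
grip_force: 0.0
time: 3.92
position: [0.4639, 0.1909, 0.0811]
tool_rot: [1.0, -0.0, 0.002, -0.0]
ft_force: [-0.6, 1.9, 3.9]
grip_width: 0.0591
grip_force: 5.0
```

```bash
python3 -m creep '[{"translation":[0,0,0],"roll":0,"gripper":87},{"translation":[0,0,0],"roll":0,"gripper":87},{"translation":[0,0,0],"roll":0,"gripper":87},{"translation":[0,0,0],"roll":6,"gripper":87},{"translation":[0,0,0],"roll":12,"gripper":87}]'
python3 -m creep '[{"translation":[0,0,0],"roll":6,"gripper":87},{"translation":[0,0,0],"roll":12,"gripper":87},{"translation":[0,0,0],"roll":18,"gripper":87},{"translation":[0,0,0],"roll":24,"gripper":87},{"translation":[0,0,0],"roll":30,"gripper":87}]'
python3 -m creep '[{"translation":[0,0,0],"roll":7,"gripper":87},{"translation":[0,0,0],"roll":14,"gripper":87},{"translation":[0,0,0],"roll":21,"gripper":87},{"translation":[0,0,0],"roll":28,"gripper":87},{"translation":[0,0,0],"roll":35,"gripper":87}]'
python3 - <<'E'
from h import *
o=telemetry.get_obs();print(o["time"],o["position"],o["tool_rot"],o["q"].round(2))
E
```

```text
time: 4.33
position: [0.4626, 0.1905, 0.0795]
tool_rot: [0.994, -0.107, -0.0, 0.0]
ft_force: [0.1, 0.1, 0.1]
grip_width: 0.0832
grip_force: 0.0
time: 4.75
position: [0.4626, 0.1904, 0.0794]
tool_rot: [0.933, -0.361, -0.0, 0.0]
ft_force: [-0.7, -0.3, 0.7]
grip_width: 0.0871
grip_force: 0.0
time: 5.17
position: [0.4621, 0.1681, 0.0746]
tool_rot: [0.795, -0.605, -0.018, -0.028]
ft_force: [0.1, 0.6, 0.1]
grip_width: 0.0868
grip_force: 0.0
5.1667 [0.46211691 0.1680998  0.07461953] [ 0.79542762 -0.60512856 -0.01763063 -0.02834588] [0.08 0.63 1.92 0.12 0.58 2.85]
```

Joint 6 reached its range because I turned the wrong way. I'll turn back the other way.

```bash
python3 -m creep '[{"translation":[0,0,0],"roll":0,"gripper":87},{"translation":[0,0,0],"roll":-5,"gripper":87},{"translation":[0,0,0],"roll":-10,"gripper":87},{"translation":[0,0,0],"roll":-15,"gripper":87},{"translation":[0,0,0],"roll":-20,"gripper":87}]'
python3 - <<'E'
from h import *
o=telemetry.get_obs();print(o["time"],o["position"],o["tool_rot"],o["q"].round(2))
cv2.imwrite("pics/side1.png",cv2.resize(viewer.camera("side")[100:310,170:450],None,fx=2.8,fy=2.8))
E
```

```text
time: 5.58
position: [0.4608, 0.1678, 0.0743]
tool_rot: [0.89, -0.454, -0.013, -0.029]
ft_force: [-0.1, -0.6, 1.0]
grip_width: 0.0869
grip_force: 0.4
5.5833 [0.46075055 0.16779378 0.07426639] [ 0.89019438 -0.45443446 -0.0133987  -0.02938999] [0.08 0.63 1.92 0.12 0.59 2.5 ]
```

View pics/side1.png

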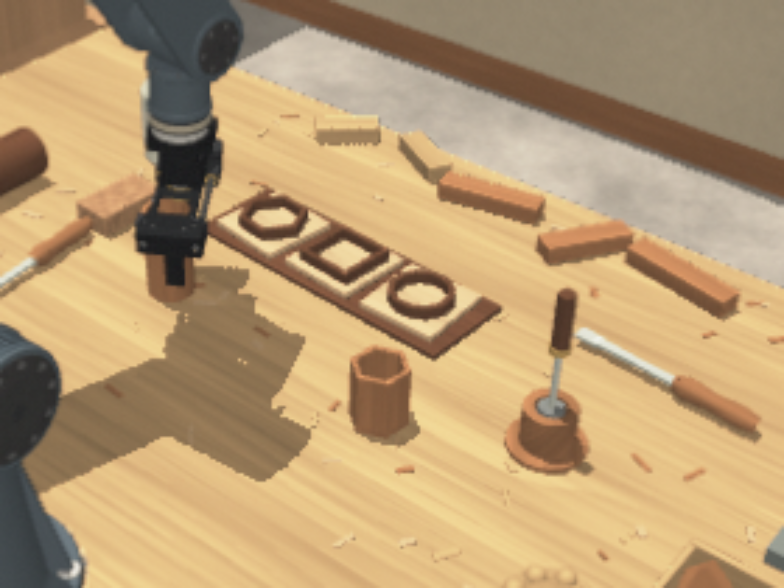

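The beaker is still upright between the fingers at (170,280) in the crop, and the hex beaker, nests and brush are untouched. The tool is left tilted 3.7° towards +y. I'll recentre, rise clear, and cancel the tilt at the opposite roll limit.

```bash
python3 -m creep '[{"translation":[-9,-6,0],"roll":0,"gripper":87},{"translation":[-16,-12,0],"roll":0,"gripper":87},{"translation":[-18,-13,-30],"roll":0,"gripper":87},{"translation":[-20,-15,-65],"roll":0,"gripper":87},{"translation":[-22,-16,-100],"roll":0,"gripper":87}]'
python3 -m creep '[{"translation":[-2,-1,-40],"roll":0,"gripper":87},{"translation":[-4,-3,-80],"roll":-7,"gripper":87},{"translation":[-4,-3,-80],"roll":-14,"gripper":87},{"translation":[-4,-3,-80],"roll":-21,"gripper":87},{"translation":[-4,-3,-80],"roll":-28,"gripper":87}]'
for i in 1 2 3 4 5 6; do :; done
python3 -m creep '[{"translation":[0,0,0],"roll":-7,"gripper":87},{"translation":[0,0,0],"roll":-14,"gripper":87},{"translation":[0,0,0],"roll":-21,"gripper":87},{"translation":[0,0,0],"roll":-28,"gripper":87},{"translation":[0,0,0],"roll":-35,"gripper":87}]'
python3 - <<'E'
from h import *
o=telemetry.get_obs();print(o["time"],o["position"],o["tool_rot"],o["q"].round(2))
i=cv2.imwrite("pics/top2.png",viewer.camera("top"));cv2.imwrite("pics/side2.png",viewer.camera("side"))
for n in("top","side"):print([(np.round(d["bbox"]).tolist(),round(d["p"],2)) for d in viewer.recognise(n,"beaker_round")])
E
```

```text
time: 6.05
position: [0.4597, 0.1894, 0.1763]
tool_rot: [0.889, -0.457, -0.015, -0.029]
ft_force: [1.1, -0.2, -0.4]
grip_width: 0.0869
grip_force: 0.0
time: 6.47
position: [0.4605, 0.1892, 0.2574]
tool_rot: [0.974, -0.226, -0.005, -0.032]
ft_force: [-0.2, 0.4, 0.4]
grip_width: 0.0874
grip_force: 0.0
time: 6.88
position: [0.46, 0.1891, 0.2561]
tool_rot: [0.996, 0.078, 0.004, -0.032]
ft_force: [-0.1, 0.3, 0.3]
grip_width: 0.0869
grip_force: 0.0
6.8833 [0.45998634 0.18910686 0.25609249] [ 0.99646078  0.07753351  0.00384704 -0.03224401] [0.13 0.33 1.75 0.07 1.06 1.51]
[]
[([222.0, 172.0, 15.0, 36.0], 0.71), ([249.0, 166.0, 38.0, 25.0], 0.61)]
```

```bash
python3 -m creep '[{"translation":[0,0,0],"roll":-7,"gripper":87},{"translation":[0,0,0],"roll":-14,"gripper":87},{"translation":[0,0,0],"roll":-21,"gripper":87},{"translation":[0,0,0],"roll":-28,"gripper":87},{"translation":[0,0,0],"roll":-35,"gripper":87}]' >/dev/null
python3 -m creep '[{"translation":[0,0,0],"roll":-7,"gripper":87},{"translation":[0,0,0],"roll":-14,"gripper":87},{"translation":[0,0,0],"roll":-21,"gripper":87},{"translation":[0,0,0],"roll":-28,"gripper":87},{"translation":[0,0,0],"roll":-35,"gripper":87}]' >/dev/null
python3 -m creep '[{"translation":[0,0,0],"roll":-7,"gripper":87},{"translation":[0,0,0],"roll":-14,"gripper":87},{"translation":[0,0,0],"roll":-21,"gripper":87},{"translation":[0,0,0],"roll":-28,"gripper":87},{"translation":[0,0,0],"roll":-35,"gripper":87}]' >/dev/null
python3 -m creep '[{"translation":[0,0,0],"roll":-7,"gripper":87},{"translation":[0,0,0],"roll":-14,"gripper":87},{"translation":[0,0,0],"roll":-21,"gripper":87},{"translation":[0,0,0],"roll":-28,"gripper":87},{"translation":[0,0,0],"roll":-35,"gripper":87}]' >/dev/null
python3 -m creep '[{"translation":[0,0,0],"roll":-7,"gripper":87},{"translation":[0,0,0],"roll":-14,"gripper":87},{"translation":[0,0,0],"roll":-21,"gripper":87},{"translation":[0,0,0],"roll":-28,"gripper":87},{"translation":[0,0,0],"roll":-35,"gripper":87}]' >/dev/null
python3 -m creep '[{"translation":[0,0,0],"roll":-7,"gripper":87},{"translation":[0,0,0],"roll":-14,"gripper":87},{"translation":[0,0,0],"roll":-21,"gripper":87},{"translation":[0,0,0],"roll":-28,"gripper":87},{"translation":[0,0,0],"roll":-35,"gripper":87}]' >/dev/null
cat >> h.py <<'E'
from scipy.spatial.transform import Rotation as Ro
def st():
    o=telemetry.get_obs();R=Ro.from_quat(o["tool_rot"]).as_matrix()
    print(o["time"].round(2) if hasattr(o["time"],"round") else round(o["time"],2),"pos",o["position"].round(4),"alpha",np.degrees(np.arctan2(R[1,0],R[0,0])).round(2),"tilt mrad",(R[:2,2]*1e3).round(1),"q",o["q"].round(3),"F",np.round(o["ft_force"],1),"w",round(o["grip_width"],4));return o,R
E
python3 -c "from h import *;st()"
```

```text
9.58 pos [0.4603 0.1884 0.256 ] alpha -141.31 tilt mrad [ 2.9 65. ] q [ 0.125  0.328  1.747  0.074  1.057 -2.158] F [ 0.2  0.1 -0.3] w 0.0871
```

```bash
python3 -m creep '[{"translation":[0,0,0],"roll":-7,"gripper":87},{"translation":[0,0,0],"roll":-14,"gripper":87},{"translation":[0,0,0],"roll":-21,"gripper":87},{"translation":[0,0,0],"roll":-28,"gripper":87},{"translation":[0,0,0],"roll":-35,"gripper":87}]' >/dev/null;python3 -c "from h import *;st()"
python3 -m creep '[{"translation":[0,0,0],"roll":-7,"gripper":87},{"translation":[0,0,0],"roll":-10,"gripper":87},{"translation":[0,0,0],"roll":-10,"gripper":87}]' >/dev/null;python3 -c "from h import *;st()"
python3 -m creep '[{"translation":[0,0,0],"roll":-5,"gripper":87},{"translation":[0,0,0],"roll":-5,"gripper":87}]' >/dev/null;python3 -c "from h import *;st()"
```

```text
10.0 pos [0.4604 0.1883 0.256 ] alpha -106.28 tilt mrad [ 3. 65.] q [ 0.125  0.328  1.747  0.074  1.057 -2.769] F [0.2 0.3 0.1] w 0.0867
10.25 pos [0.4576 0.2059 0.2571] alpha -97.72 tilt mrad [ 7.4 40.4] q [ 0.177  0.333  1.733  0.044  1.062 -2.851] F [0.3 0.3 0.7] w 0.087
10.42 pos [0.4538 0.2226 0.2574] alpha -93.95 tilt mrad [13.1 15.6] q [ 0.227  0.339  1.721  0.014  1.065 -2.852] F [-0.4 -0.1  0.5] w 0.0868
```

```bash
python3 -m creep '[{"translation":[40,2,-4],"roll":7,"gripper":87},{"translation":[80,5,-8],"roll":14,"gripper":87},{"translation":[120,7,-12],"roll":21,"gripper":87},{"translation":[160,9,-16],"roll":28,"gripper":87},{"translation":[200,12,-20],"roll":35,"gripper":87}]' >/dev/null;python3 -c "from h import *;st()"
python3 -m creep '[{"translation":[32,-23,0],"roll":7,"gripper":87},{"translation":[64,-46,0],"roll":14,"gripper":87},{"translation":[96,-69,0],"roll":14,"gripper":87},{"translation":[128,-92,0],"roll":14,"gripper":87},{"translation":[160,-115,0],"roll":14,"gripper":87}]' >/dev/null;python3 -c "from h import *;st()"
```

```text
10.83 pos [0.4277 0.02   0.2742] alpha -129.46 tilt mrad [13.6 14.8] q [-0.228  0.208  1.867  0.02   1.057 -2.69 ] F [ 1.7  0.3 -0.4] w 0.0869
11.25 pos [ 0.4192 -0.1729  0.2711] alpha -143.72 tilt mrad [7.6 7.6] q [-0.645  0.253  1.811  0.012  1.076 -2.855] F [1.  0.6 0.7] w 0.0869
```

```bash
python3 -m creep '[{"translation":[0,0,0],"roll":-2.1,"gripper":87},{"translation":[0,0,0],"roll":-2.1,"gripper":87}]' >/dev/null;python3 -c "from h import *;st()"
python3 -m creep '[{"translation":[0,0,0],"roll":0,"gripper":87},{"translation":[0,0,0],"roll":0,"gripper":87}]' >/dev/null;python3 -c "
from h import *
st();cv2.imwrite('pics/top3.png',viewer.camera('top'));cv2.imwrite('pics/side3.png',viewer.camera('side'))
from fit import *
T={'top':cv2.imread('pics/top3.png')};S3={'side':cv2.imread('pics/side3.png')};out=[]
for I in (T,S3): print(fit(I,'round',.115,(.462,.188,0),out=out))
cv2.imwrite('pics/f3.png',np.hstack(out+[cv2.resize(i[120:290,190:420],(400,250)) for i in (T['top'],S3['side'])])[:,:1300]); a=cv2.imread('pics/f3.png');cv2.imwrite('pics/f3.png',cv2.resize(a,(800,160)))
"
```

```text
11.42 pos [ 0.4247 -0.1661  0.271 ] alpha -142.11 tilt mrad [ 2.5 -0. ] q [-6.200e-01  2.580e-01  1.804e+00  2.000e-03  1.078e+00 -2.852e+00] F [-0.4  0.6  0.5] w 0.0869
11.58 pos [ 0.4239 -0.1631  0.2708] alpha -141.78 tilt mrad [1.1 0.6] q [-6.150e-01  2.560e-01  1.807e+00  1.000e-03  1.078e+00 -2.853e+00] F [-0.9  0.1  0.6] w 0.0869
(array([ 0.46444202,  0.19076766, -0.05341774]), np.float64(0.09819481991802564))
(array([0.46146702, 0.19119774, 0.03489081]), np.float64(0.28692873122403323))
```

View pics/f3.png

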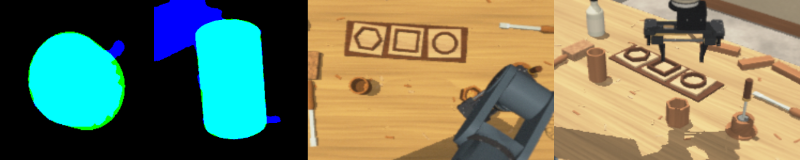

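```bash
python3 -m creep '[{"translation":[-28,28.5,0],"roll":7,"gripper":87},{"translation":[-56,57,0],"roll":14,"gripper":87},{"translation":[-84,85.5,0],"roll":21,"gripper":87},{"translation":[-112,114,0],"roll":28,"gripper":87},{"translation":[-140,142.5,0],"roll":35,"gripper":87}]' >/dev/null
python3 -m creep '[{"translation":[-6,38,0],"roll":7,"gripper":87},{"translation":[-12,76,0],"roll":14,"gripper":87},{"translation":[-18,114,0],"roll":21,"gripper":87},{"translation":[-25,154,0],"roll":28,"gripper":87},{"translation":[-25,154,0],"roll":35,"gripper":87}]' >/dev/null
python3 -m creep '[{"translation":[0,0,0],"roll":7,"gripper":87},{"translation":[0,0,0],"roll":14,"gripper":87},{"translation":[0,0,20],"roll":21,"gripper":87},{"translation":[0,0,40],"roll":28,"gripper":87},{"translation":[0,0,60],"roll":35,"gripper":87}]' >/dev/null;
python3 -m creep '[{"translation":[0,0,0],"roll":7,"gripper":87},{"translation":[0,0,0],"roll":14,"gripper":87},{"translation":[0,0,0],"roll":21,"gripper":87},{"translation":[0,0,0],"roll":23.5,"gripper":87},{"translation":[0,0,0],"roll":23.5,"gripper":87}]' >/dev/null;python3 -c "from h import *;st()"
```

```text
13.35 pos [0.4474 0.167  0.211 ] alpha 98.17 tilt mrad [ 2.  -0.4] q [ 1.230e-01  3.760e-01  1.828e+00 -1.000e-03  9.360e-01 -1.900e-02] F [ 0.1  0.5 -0.6] w 0.0868
```

```bash
python3 -m creep '[{"translation":[21.6,18.8,0],"roll":4,"gripper":87},{"translation":[21.6,18.8,0],"roll":8.2,"gripper":87},{"translation":[21.6,18.8,0],"roll":8.2,"gripper":87},{"translation":[21.6,18.8,0],"roll":8.2,"gripper":87}]' >/dev/null;python3 -c "from h import *;st()"
```

```text
13.68 pos [0.4628 0.1907 0.2109] alpha 90.16 tilt mrad [ 1.3 -0.8] q [ 1.680e-01  4.050e-01  1.774e+00 -1.000e-03  9.620e-01  1.660e-01] F [-0.5  0.1 -0.6] w 0.0868
```

```bash
python3 -m creep '[{"translation":[0,0,30],"roll":0,"gripper":87},{"translation":[0,0,60],"roll":0,"gripper":87},{"translation":[0,0,90],"roll":0,"gripper":87},{"translation":[0,0,118],"roll":0,"gripper":87},{"translation":[0,0,131],"roll":0,"gripper":87}]' >/dev/null
python3 -m creep '[{"translation":[0,0,0],"roll":0,"gripper":87},{"translation":[0,0,0],"roll":0,"gripper":50},{"translation":[0,0,0],"roll":0,"gripper":50},{"translation":[0,0,0],"roll":0,"gripper":50},{"translation":[0,0,0],"roll":0,"gripper":50}]' 20
python3 -m creep '[{"translation":[0,0,0],"roll":0,"gripper":50},{"translation":[0,0,-10],"roll":0,"gripper":50},{"translation":[0,0,-30],"roll":0,"gripper":50},{"translation":[0,0,-60],"roll":0,"gripper":50},{"translation":[0,0,-60],"roll":0,"gripper":50}]' 20;python3 -c "from h import *;st()"
```

```text
time: 14.52
position: [0.4647, 0.1903, 0.0813]
tool_rot: [0.707, 0.707, 0.002, 0.002]
ft_force: [0.3, -0.8, -0.3]
grip_width: 0.0681
grip_force: 0.0
time: 14.93
position: [0.4665, 0.1909, 0.1445]
tool_rot: [0.707, 0.707, 0.004, 0.003]
ft_force: [0.7, -0.5, -1.4]
grip_width: 0.0564
grip_force: 19.9
14.93 pos [0.4665 0.1909 0.1445] alpha 89.94 tilt mrad [10.9  1.1] q [ 1.670e-01  5.130e-01  1.833e+00 -1.000e-03  7.850e-01  1.690e-01] F [ 0.7 -0.5 -1.4] w 0.0564
```

```bash
python3 -m creep '[{"translation":[-32,20,-5],"roll":0,"gripper":50},{"translation":[-64,40,-10],"roll":0,"gripper":50},{"translation":[-96,60,-15],"roll":0,"gripper":50},{"translation":[-128,80,-15],"roll":0,"gripper":50},{"translation":[-160,100,-15],"roll":0,"gripper":50}]'>/dev/null
python3 -m creep '[{"translation":[-32,20,0],"roll":0,"gripper":50},{"translation":[-64,40,0],"roll":0,"gripper":50},{"translation":[-97,62,0],"roll":0,"gripper":50},{"translation":[-97,62,0],"roll":0,"gripper":50},{"translation":[-97,62,0],"roll":0,"gripper":50}]'>/dev/null
python3 -c "
from h import *
from fit import *
o,R=st();S3={'side':viewer.camera('side')};T={'top':viewer.camera('top')};out=[]
cv2.imwrite('pics/side4.png',S3['side']);cv2.imwrite('pics/top4.png',T['top'])
x,y,z=o['position']
a=proj('side',[[x,y,z]])[0].astype(int);b=proj('top',[[x,y,z]])[0].astype(int)
cr=lambda im,c:cv2.resize(im[c[1]-45:c[1]+45,c[0]-45:c[0]+45],(400,400),interpolation=cv2.INTER_CUBIC)
print(a,b);cv2.imwrite('pics/f4.png',np.hstack([cr(S3['side'],a),cr(T['top'],b)]))
"
```

```text
15.77 pos [ 0.6262 -0.0694  0.1551] alpha 89.72 tilt mrad [ 2.8 -0.7] q [-0.288  0.636  1.499  0.     1.004 -0.283] F [-0.   0.8 -2.1] w 0.0564
[323 170] [322 157]
```

View pics/f4.png

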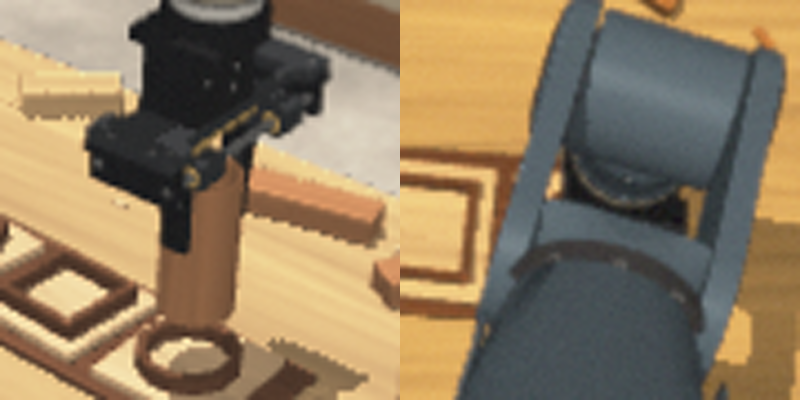

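```bash
python3 -m creep '[{"translation":[2.5,-1,0],"roll":0,"gripper":50},{"translation":[2.5,-1,0],"roll":0,"gripper":50},{"translation":[2.5,-1,0],"roll":0,"gripper":50},{"translation":[2.5,-1,0],"roll":0,"gripper":50}]'>/dev/null
python3 -c "
from fit import *
o,R=st();im=viewer.camera('side');x,y,z=o['position']
n='side';best=[]
for zb in (.078,.081):
  p0=(x,y);z0=z-zb
  q=proj(n,poly('round',.058,x,y,0,z0));print(zb,'pred u',q[:,0].min().round(2),q[:,0].max().round(2),'vmax',q[:,1].max().round(2))
f=feat(im);F=cv2.resize(f[175:215,300:350],None,fx=8,fy=8,interpolation=cv2.INTER_CUBIC)
def e(a): # half-level crossings
    return a
rows=[185,188,190]
for r in rows:print(r,f[r,306:338].round(2).tolist())
print('col',[ (c,f[190:206,c].round(2).tolist()) for c in (322,323)])
"
```

```text
16.2 pos [ 0.624  -0.0634  0.1556] alpha 90.0 tilt mrad [ 1.9 -0.4] q [-0.279  0.632  1.505  0.     1.002 -0.279] F [ 0.3 -0.9 -1.6] w 0.0564
0.078 pred u 311.44 329.29 vmax 195.79
0.081 pred u 311.4 329.24 vmax 196.55
185 [0.84, 0.85, 0.84, 0.84, 0.84, 0.78, 0.72, 0.71, 0.7, 0.71, 0.7, 0.7, 0.7, 0.71, 0.71, 0.7, 0.71, 0.71, 0.71, 0.72, 0.7, 0.7, 0.71, 0.78, 0.86, 0.85, 0.85, 0.85, 0.85, 0.87, 0.86, 0.87]
188 [0.71, 0.69, 0.77, 0.83, 0.84, 0.76, 0.71, 0.71, 0.71, 0.7, 0.7, 0.71, 0.7, 0.71, 0.7, 0.7, 0.7, 0.7, 0.71, 0.71, 0.71, 0.71, 0.7, 0.8, 0.84, 0.85, 0.85, 0.84, 0.85, 0.85, 0.86, 0.86]
190 [0.68, 0.7, 0.71, 0.8, 0.81, 0.73, 0.71, 0.71, 0.7, 0.7, 0.7, 0.7, 0.7, 0.7, 0.71, 0.7, 0.7, 0.71, 0.7, 0.71, 0.7, 0.71, 0.71, 0.83, 0.84, 0.85, 0.84, 0.86, 0.85, 0.85, 0.85, 0.85]
col [(322, [0.7, 0.71, 0.71, 0.71, 0.7, 0.7, 0.71, 0.71, 0.7, 0.7, 0.7, 0.8, 0.9, 0.82, 0.83, 0.83]), (323, [0.71, 0.71, 0.72, 0.71, 0.71, 0.71, 0.72, 0.71, 0.7, 0.7, 0.69, 0.8, 0.9, 0.82, 0.83, 0.83])]
```

```bash
python3 -m creep '[{"translation":[0,0,10],"roll":0,"gripper":50},{"translation":[0,0,20],"roll":0,"gripper":50},{"translation":[0,0,20],"roll":0,"gripper":50},{"translation":[0,0,20],"roll":0,"gripper":50},{"translation":[0,0,20],"roll":0,"gripper":50}]'
python3 -m creep '[{"translation":[0,0,0],"roll":0,"gripper":50},{"translation":[0,0,0],"roll":0,"gripper":50},{"translation":[0,0,0],"roll":0,"gripper":50}]'
python3 -c "
from fit import *
o,R=st();im=viewer.camera('side');x,y,z=o['position'];cv2.imwrite('pics/side5.png',im)
c=proj('side',[[x,y,.05]])[0].astype(int)
cv2.imwrite('pics/f5.png',cv2.resize(im[c[1]-40:c[1]+35,c[0]-45:c[0]+45],(720,600),interpolation=cv2.INTER_CUBIC))
"
```

```text
time: 16.67
position: [0.6243, -0.0645, 0.1349]
tool_rot: [0.708, 0.707, 0.0, 0.001]
ft_force: [-0.3, 0.3, -2.9]
grip_width: 0.0565
grip_force: 20.0
time: 16.92
position: [0.6247, -0.0646, 0.1358]
tool_rot: [0.708, 0.707, 0.001, 0.001]
ft_force: [-0.3, 0.3, -1.5]
grip_width: 0.0562
grip_force: 20.0
16.92 pos [ 0.6247 -0.0646  0.1358] alpha 89.91 tilt mrad [ 2.9 -0.7] q [-0.281  0.659  1.517  0.     0.962 -0.279] F [-0.3  0.3 -1.5] w 0.0562
```

View pics/f5.png

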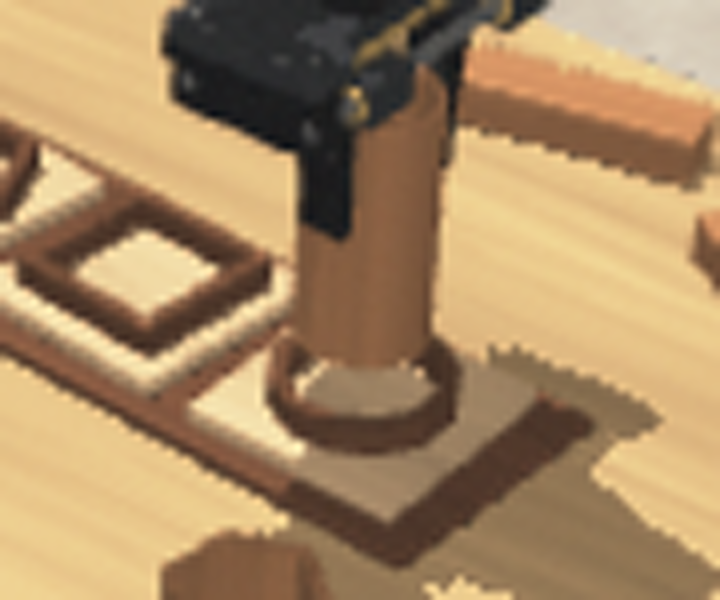

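```bash
python3 -m creep '[{"translation":[-0.5,-0.3,6],"roll":0,"gripper":50},{"translation":[-0.5,-0.3,11],"roll":0,"gripper":50},{"translation":[-0.5,-0.3,15],"roll":0,"gripper":50},{"translation":[-0.5,-0.3,15],"roll":0,"gripper":50}]'
python3 -m creep '[{"translation":[0,0,3],"roll":0,"gripper":50},{"translation":[0,0,6],"roll":0,"gripper":50},{"translation":[0,0,6],"roll":0,"gripper":50}]'
```

```text
time: 17.3
position: [0.6232, -0.0648, 0.119]
tool_rot: [0.708, 0.707, -0.0, -0.0]
ft_force: [-0.1, 0.6, -2.5]
grip_width: 0.0565
grip_force: 20.0
time: 17.55
position: [0.624, -0.0652, 0.1138]
tool_rot: [0.708, 0.707, 0.0, 0.001]
ft_force: [-0.3, -1.6, -3.0]
grip_width: 0.0565
grip_force: 20.0
```

```bash
python3 -m creep '[{"translation":[0,0,1.5],"roll":0,"gripper":50},{"translation":[0,0,2],"roll":0,"gripper":50}]'
python3 -m creep '[{"translation":[0,0,1.5],"roll":0,"gripper":50},{"translation":[0,0,2],"roll":0,"gripper":50}]'
python3 -c "
from fit import *
o,R=st();im=viewer.camera('side');x,y,z=o['position']
c=proj('side',[[x,y,.05]])[0].astype(int)
cv2.imwrite('pics/f6.png',cv2.resize(im[c[1]-40:c[1]+35,c[0]-45:c[0]+45],(540,450),interpolation=cv2.INTER_CUBIC))
"
```

```text
time: 17.72
position: [0.6243, -0.0652, 0.1124]
tool_rot: [0.708, 0.707, 0.001, 0.001]
ft_force: [0.6, -0.6, -1.1]
grip_width: 0.0561
grip_force: 20.0
time: 17.88
position: [0.6243, -0.0652, 0.1104]
tool_rot: [0.708, 0.707, 0.001, 0.001]
ft_force: [-0.0, -0.8, -1.2]
grip_width: 0.0563
grip_force: 20.0
17.88 pos [ 0.6243 -0.0652  0.1104] alpha 89.92 tilt mrad [ 2.5 -0.8] q [-0.282  0.694  1.532 -0.     0.912 -0.28 ] F [-0.  -0.8 -1.2] w 0.0563
```

View pics/f6.png

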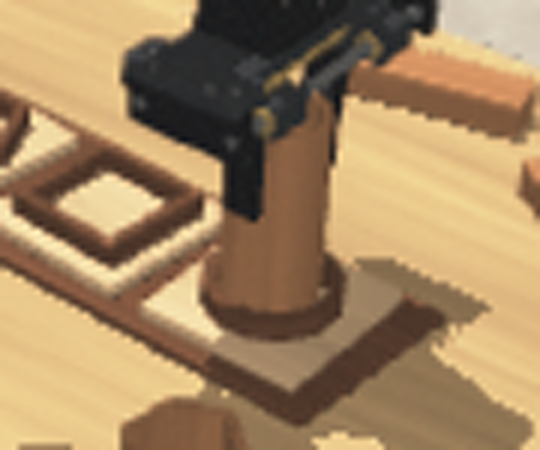

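The beaker has entered the round pocket and sits centred in the fence at about (270,300). I'll lower it to contact.

```bash
for i in 1; do python3 -m creep '[{"translation":[0,0,1.5],"roll":0,"gripper":50},{"translation":[0,0,2],"roll":0,"gripper":50}]' | grep -E "posi|force"; done
python3 -m creep '[{"translation":[0,0,1],"roll":0,"gripper":50},{"translation":[0,0,1.5],"roll":0,"gripper":50}]'| grep -E "posi|force"
python3 -m creep '[{"translation":[0,0,1],"roll":0,"gripper":50},{"translation":[0,0,1.5],"roll":0,"gripper":50}]'| grep -E "posi|force"
```

```text
position: [0.6243, -0.0652, 0.1085]
ft_force: [-0.6, -1.7, -0.5]
grip_force: 20.0
position: [0.6243, -0.0654, 0.107]
ft_force: [-0.4, -2.3, -2.7]
grip_force: 20.0
position: [0.6243, -0.0655, 0.1054]
ft_force: [-0.4, -2.4, -0.9]
grip_force: 20.0
```

```bash
python3 -m creep '[{"translation":[-0.8,0,1],"roll":0,"gripper":50},{"translation":[-0.8,0,1.5],"roll":0,"gripper":50}]' | grep -E "posi|force"
python3 -m creep '[{"translation":[0,0,1],"roll":0,"gripper":50},{"translation":[0,0,1.5],"roll":0,"gripper":50}]'| grep -E "posi|force"
python3 -m creep '[{"translation":[0,0,1],"roll":0,"gripper":50},{"translation":[0,0,1.5],"roll":0,"gripper":50}]'| grep -E "posi|force"
```

```text
position: [0.6241, -0.0657, 0.1037]
ft_force: [0.1, -1.2, -1.2]
grip_force: 20.0
position: [0.6242, -0.0656, 0.1031]
ft_force: [-2.5, -0.6, 7.5]
grip_force: 20.0
position: [0.6242, -0.0656, 0.103]
ft_force: [-3.5, -0.0, 14.8]
grip_force: 20.0
```

```bash
python3 -m creep '[{"translation":[0,0,-1.5],"roll":0,"gripper":70},{"translation":[0,0,-1.5],"roll":0,"gripper":87},{"translation":[0,0,-1.5],"roll":0,"gripper":87},{"translation":[0,0,-1.5],"roll":0,"gripper":87},{"translation":[0,0,-1.5],"roll":0,"gripper":87}]' | grep -E "posi|force|wid"
python3 -m creep '[{"translation":[0,0,-20],"roll":0,"gripper":87},{"translation":[0,0,-50],"roll":0,"gripper":87},{"translation":[0,0,-90],"roll":0,"gripper":87},{"translation":[0,0,-125],"roll":0,"gripper":87},{"translation":[0,0,-157],"roll":0,"gripper":87}]'| grep -E "posi|force"
python3 -m creep '[{"translation":[-20,-40,0],"roll":0,"gripper":87},{"translation":[-40,-80,0],"roll":0,"gripper":87},{"translation":[-60,-120,0],"roll":0,"gripper":87},{"translation":[-70,-150,0],"roll":0,"gripper":87},{"translation":[-70,-150,0],"roll":0,"gripper":87}]'| grep -E "posi|force"
python3 -c "
from fit import *
st();ims={n:viewer.camera(n) for n in('top','side')}
for n in ims:cv2.imwrite(f'pics/{n}7.png',ims[n])
im=ims['side'];cv2.imwrite('pics/f7.png',cv2.resize(im[150:280,220:400],None,fx=3,fy=3,interpolation=cv2.INTER_CUBIC))
for n in ims:
  print(n,fit({n:ims[n]},'hex',.075,(.4367,-.1485,0)))
"
```

```text
position: [0.624, -0.0656, 0.102]
ft_force: [0.6, -0.1, -0.7]
grip_width: 0.0815
grip_force: 0.0
position: [0.624, -0.0657, 0.2613]
ft_force: [0.8, 0.8, 0.0]
grip_force: 0.0
position: [0.4659, -0.1352, 0.258]
ft_force: [-0.7, 1.1, -0.8]
grip_force: 0.0
20.18 pos [ 0.4659 -0.1352  0.258 ] alpha 89.74 tilt mrad [-7.5  2.5] q [-0.512  0.321  1.75  -0.002  1.079 -0.507] F [-0.7  1.1 -0.8] w 0.0871
top (array([ 0.47224901, -0.09099606, -0.98845342]), np.float64(0.27787333854573887))
side (array([ 0.43631538, -0.14721798,  0.37038437]), np.float64(0.016689968542467667))
```

View pics/f7.png

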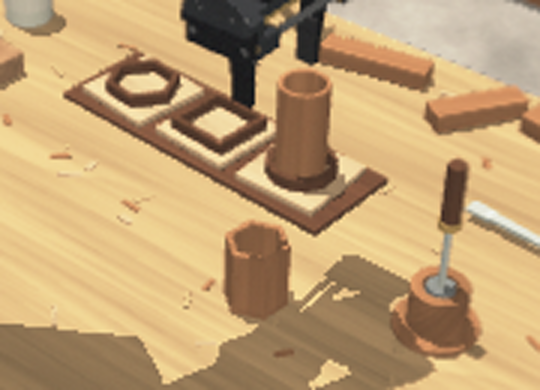

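```bash
python3 -m creep '[{"translation":[-12,-36,0],"roll":-7,"gripper":87},{"translation":[-12,-36,0],"roll":-14,"gripper":87},{"translation":[-12,-36,0],"roll":-21,"gripper":87},{"translation":[-12,-36,0],"roll":-22.3,"gripper":87},{"translation":[-12,-36,0],"roll":-22.3,"gripper":87}]'>/dev/null
python3 -c "
from h import *
o,R=st();d=R.T@(np.array([.4367,-.1483,.0])-o['position']);print('move',(d*1e3).round(1))"
```

```text
20.7 pos [ 0.4393 -0.1476  0.2592] alpha 112.16 tilt mrad [ 3.7 -1. ] q [-5.670e-01  2.840e-01  1.804e+00  1.000e-03  1.050e+00 -9.540e-01] F [ 0.1 -0.7  0.3] w 0.0868
move [  0.9  -3.5 259.2]
```

```bash
python3 -m creep '[{"translation":[0,-2,40],"roll":0,"gripper":87},{"translation":[0,-2,80],"roll":0,"gripper":87},{"translation":[0,-2,120],"roll":0,"gripper":87},{"translation":[0,-2,150],"roll":0,"gripper":87},{"translation":[0,-2,150],"roll":0,"gripper":87}]'>/dev/null
python3 -c "
from h import *
o,R=st();d=R.T@(np.array([.4367,-.1483,.046])-o['position']);print('move',(d*1e3).round(1))"
```

```text
21.12 pos [ 0.4342 -0.1464  0.1041] alpha 112.11 tilt mrad [-7.   5.6] q [-0.57   0.553  1.96   0.002  0.638 -0.958] F [-0.8  0.1  0.7] w 0.0871
move [-3.2  1.9 58. ]
```

```bash
python3 -m creep '[{"translation":[0,0,20],"roll":0,"gripper":87},{"translation":[0,0,40],"roll":0,"gripper":87},{"translation":[0,0,60],"roll":0,"gripper":87},{"translation":[0,0,61],"roll":0,"gripper":87},{"translation":[0,0,61],"roll":0,"gripper":87}]'|grep -E "pos|force"
python3 -m creep '[{"translation":[0,0,0],"roll":0,"gripper":50},{"translation":[0,0,0],"roll":0,"gripper":50},{"translation":[0,0,0],"roll":0,"gripper":50},{"translation":[0,0,0],"roll":0,"gripper":50},{"translation":[0,0,0],"roll":0,"gripper":50}]' 20
python3 -m creep '[{"translation":[0,0,0],"roll":0,"gripper":50},{"translation":[0,0,0],"roll":0,"gripper":50},{"translation":[0,0,0],"roll":0,"gripper":50}]' 20; python3 -c "
from h import *
st()"
```

```text
position: [0.4372, -0.1485, 0.0484]
ft_force: [-0.7, 0.2, -0.1]
grip_force: 0.0
time: 21.95
position: [0.4367, -0.1485, 0.0488]
tool_rot: [0.558, 0.83, 0.0, 0.002]
ft_force: [0.2, 0.6, 0.3]
grip_width: 0.0613
grip_force: 0.0
time: 22.2
position: [0.4367, -0.1485, 0.0486]
tool_rot: [0.558, 0.83, 0.0, 0.002]
ft_force: [0.8, 1.0, 5.2]
grip_width: 0.058
grip_force: 20.0
22.2 pos [ 0.4367 -0.1485  0.0486] alpha 112.21 tilt mrad [ 3.1 -1. ] q [-0.571  0.671  1.987  0.002  0.481 -0.961] F [0.8 1.  5.2] w 0.058
```

```bash
python3 -m creep '[{"translation":[0,0,-37],"roll":0,"gripper":50},{"translation":[0,0,-75],"roll":0,"gripper":50},{"translation":[0,0,-112],"roll":0,"gripper":50},{"translation":[23,31,-112],"roll":0,"gripper":50},{"translation":[46,62,-112],"roll":0,"gripper":50}]'>/dev/null
python3 -m creep '[{"translation":[22,31,0],"roll":0,"gripper":50},{"translation":[45,62,0],"roll":0,"gripper":50},{"translation":[68,93,0],"roll":0,"gripper":50},{"translation":[90,124,0],"roll":0,"gripper":50},{"translation":[113,155,0],"roll":0,"gripper":50}]'|grep -E "pos|force"
python3 -m creep '[{"translation":[22,31,0],"roll":6,"gripper":50},{"translation":[45,62,0],"roll":12,"gripper":50},{"translation":[67,92.4,0],"roll":18,"gripper":50},{"translation":[67,92.4,0],"roll":24,"gripper":50},{"translation":[67,92.4,0],"roll":30,"gripper":50}]'|grep -E "pos|force"
python3 -m creep '[{"translation":[0,0,0],"roll":0,"gripper":50},{"translation":[0,0,0],"roll":0,"gripper":50},{"translation":[0,0,0],"roll":0,"gripper":50}]'|grep -E "force"
python3 -c "
from h import *
o,R=st();d=R.T@(np.array([.6377,.1776,.064])-o['position']);print('move',(d*1e3).round(1))"
```

```text
position: [0.5769, 0.0827, 0.1598]
ft_force: [0.6, -0.4, -0.7]
grip_force: 20.0
position: [0.6372, 0.1804, 0.1592]
ft_force: [-0.7, -0.5, -1.7]
grip_force: 20.0
ft_force: [0.1, 0.1, -1.0]
grip_force: 20.0
23.7 pos [0.6365 0.1775 0.1598] alpha 82.32 tilt mrad [ 0.7 -0.7] q [ 1.030e-01  6.670e-01  1.410e+00 -1.000e-03  1.064e+00  2.380e-01] F [ 0.1  0.1 -1. ] w 0.0579
move [ 0.3  1.1 95.8]
```

```bash
python3 -m creep '[{"translation":[0.3,1.1,30],"roll":0,"gripper":50},{"translation":[0.3,1.1,55],"roll":0,"gripper":50},{"translation":[0.3,1.1,70],"roll":0,"gripper":50},{"translation":[0.3,1.1,75],"roll":0,"gripper":50},{"translation":[0.3,1.1,75],"roll":0,"gripper":50}]'>/dev/null
python3 -m creep '[{"translation":[0,0,0],"roll":0,"gripper":50},{"translation":[0,0,0],"roll":0,"gripper":50},{"translation":[0,0,0],"roll":0,"gripper":50}]'|grep -E "force"
python3 -c "
from h import *
o,R=st();x,y,z=o['position'];d=R.T@(np.array([.6377,.1776,.064])-o['position']);print('move',(d*1e3).round(1))
im=viewer.camera('side');c=proj('side',[[x,y,.04]])[0].astype(int)
cv2.imwrite('pics/f8.png',cv2.resize(im[c[1]-35:c[1]+35,c[0]-45:c[0]+45],(720,560),interpolation=cv2.INTER_CUBIC))"
```

```text
ft_force: [0.3, 0.1, -0.8]
grip_force: 20.0
24.37 pos [0.6395 0.1781 0.087 ] alpha 82.22 tilt mrad [ 5.2 -0.1] q [ 1.040e-01  7.640e-01  1.446e+00 -1.000e-03  9.260e-01  2.400e-01] F [ 0.3  0.1 -0.8] w 0.0577
move [-0.7 -1.8 23. ]
```

View pics/f8.png

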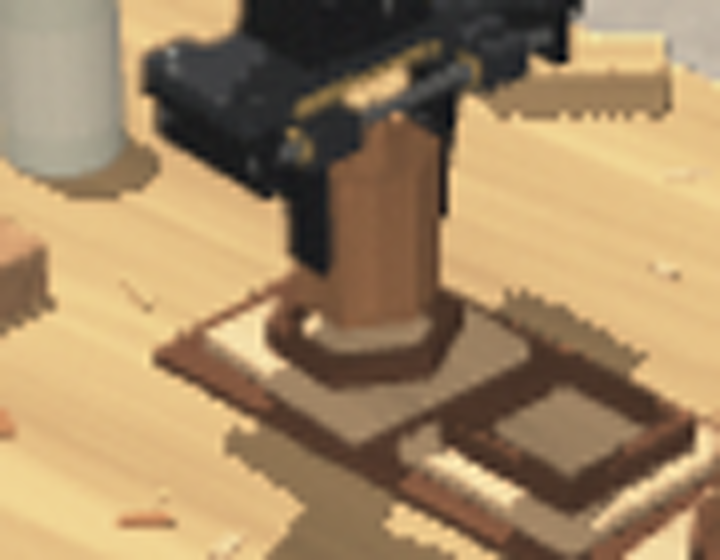

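```bash
python3 -m creep '[{"translation":[0,-2.2,0],"roll":0,"gripper":50},{"translation":[0,-2.2,4],"roll":0,"gripper":50},{"translation":[0,-2.2,7],"roll":0,"gripper":50},{"translation":[0,-2.2,7],"roll":0,"gripper":50}]'|grep -E "pos|force"
python3 -m creep '[{"translation":[0,0,2],"roll":0,"gripper":50},{"translation":[0,0,4],"roll":0,"gripper":50},{"translation":[0,0,4],"roll":0,"gripper":50}]'|grep -E "pos|force"
python3 -m creep '[{"translation":[0,0,2],"roll":0,"gripper":50},{"translation":[0,0,2.5],"roll":0,"gripper":50}]'|grep -E "pos|force"
python3 -c "
from h import *
o,R=st()"
```

```text
position: [0.6355, 0.1783, 0.0776]
ft_force: [-0.9, 0.5, -1.7]
grip_force: 20.0
position: [0.6359, 0.1783, 0.0737]
ft_force: [-0.7, -0.0, -2.1]
grip_force: 20.0
position: [0.6361, 0.1783, 0.0715]
ft_force: [0.7, 0.2, -1.5]
grip_force: 20.0
25.17 pos [0.6361 0.1783 0.0715] alpha 82.22 tilt mrad [ 1.8 -0.5] q [ 1.050e-01  7.830e-01  1.458e+00 -1.000e-03  8.980e-01  2.410e-01] F [ 0.7  0.2 -1.5] w 0.0576
```

```bash
python3 -m creep '[{"translation":[0,0.7,2],"roll":0,"gripper":50},{"translation":[0,0.7,4],"roll":0,"gripper":50},{"translation":[0,0.7,4],"roll":0,"gripper":50}]'|grep -E "pos|force"
python3 -m creep '[{"translation":[0,0,1.5],"roll":0,"gripper":50},{"translation":[0,0,2.5],"roll":0,"gripper":50},{"translation":[0,0,2.5],"roll":0,"gripper":50}]'|grep -E "pos|force"
python3 -m creep '[{"translation":[0,0,1],"roll":0,"gripper":50},{"translation":[0,0,1.5],"roll":0,"gripper":50}]'|grep -E "pos|force"
```

```text
position: [0.6367, 0.1782, 0.0674]
ft_force: [-0.1, 0.1, -1.2]
grip_force: 20.0
position: [0.6368, 0.1782, 0.0651]
ft_force: [-1.0, 0.1, -1.5]
grip_force: 20.0
position: [0.637, 0.1783, 0.0647]
ft_force: [-1.1, -0.3, 6.4]
grip_force: 20.0
```

```bash
python3 -m creep '[{"translation":[0,0,-1],"roll":0,"gripper":70},{"translation":[0,0,-1],"roll":0,"gripper":87},{"translation":[0,0,-1],"roll":0,"gripper":87},{"translation":[0,0,-1],"roll":0,"gripper":87},{"translation":[0,0,-1],"roll":0,"gripper":87}]' | grep -E "posi|force|wid"
python3 -m creep '[{"translation":[0,0,-20],"roll":0,"gripper":87},{"translation":[0,0,-50],"roll":0,"gripper":87},{"translation":[0,0,-90],"roll":0,"gripper":87},{"translation":[0,0,-130],"roll":0,"gripper":87},{"translation":[0,0,-170],"roll":0,"gripper":87}]'| grep -E "posi|force"
python3 -m creep '[{"translation":[0,0,-25],"roll":0,"gripper":87},{"translation":[-40,0,-25],"roll":0,"gripper":87},{"translation":[-80,0,-25],"roll":0,"gripper":87},{"translation":[-120,0,-25],"roll":0,"gripper":87},{"translation":[-160,0,-25],"roll":0,"gripper":87}]'>/dev/null
sed -i 's/\.058/W/g;s/\.047/MG/g;s/^S=6/S=6;W=.058;MG=.047/' fit.py
python3 - <<'E'
import fit as F
from fit import *
st()
ims={n:viewer.camera(n) for n in("top","side")}
for n in ims:cv2.imwrite(f"pics/{n}9.png",ims[n])
F.W=.02;F.MG=.014;out=[]
for n,f in(("top","pics/top0.png"),("side","pics/side0.png"),("side","pics/side9.png")):
    print(f,F.fit({n:cv2.imread(f)},"round",.068,(.51,-.304,0),z0=.132,out=out))
for n,uv,z in(("top",(391.9,197),.055),("top",(405.4,192.6),.2),("side",(372.2,203.9),.2)):print(n,unproj(n,uv,z))
a=ims["side"][150:280,220:400]
cv2.imwrite("pics/f9.png",np.hstack(out+[cv2.resize(a,(346,250))])[:,:]);b=cv2.imread("pics/f9.png");cv2.imwrite("pics/f9.png",cv2.resize(b,(800,182)))
E
```

```text
position: [0.6369, 0.1782, 0.0647]
ft_force: [-0.2, 0.9, -1.2]
grip_width: 0.0825
grip_force: 0.0
position: [0.6361, 0.1783, 0.2361]
ft_force: [0.3, -0.1, 0.1]
grip_force: 0.0
27.08 pos [0.6143 0.0187 0.2602] alpha 82.29 tilt mrad [ 2.8 -0.7] q [-0.151  0.492  1.441 -0.     1.205 -0.016] F [ 0.7 -0.1  0.2] w 0.0872
pics/top0.png (array([ 0.51624718, -0.308163  , -0.03527544]), np.float64(0.5008180628272252))
pics/side0.png (array([ 0.51360815, -0.31054093,  0.09831646]), np.float64(0.06072627403112603))
pics/side9.png (array([ 0.5188162 , -0.30749018, -0.12455939]), np.float64(0.19573495811119573))
top [ 0.51711557 -0.30935409  0.055     ]
top [ 0.51722931 -0.30851126  0.2       ]
side [ 0.5170564  -0.30832028  0.2       ]
```

View pics/f9.png

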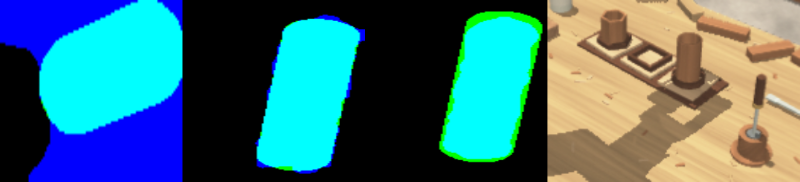

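Both beakers sit in their nests. The brush is at about (0.516, -0.309), so I'll go and fetch it.

```bash
python3 -m creep '[{"translation":[-38,-6,-5],"roll":0,"gripper":87},{"translation":[-76,-12,-10],"roll":0,"gripper":87},{"translation":[-114,-18,-10],"roll":0,"gripper":87},{"translation":[-152,-24,-10],"roll":0,"gripper":87},{"translation":[-190,-30,-10],"roll":0,"gripper":87}]'>/dev/null
python3 -m creep '[{"translation":[-38,-6,0],"roll":-4,"gripper":87},{"translation":[-76,-12,0],"roll":-7.7,"gripper":87},{"translation":[-114,-18,0],"roll":-7.7,"gripper":87},{"translation":[-148,-23,0],"roll":-7.7,"gripper":87},{"translation":[-148,-23,0],"roll":-7.7,"gripper":87}]'>/dev/null
python3 -m creep '[{"translation":[0,0,0],"roll":0,"gripper":60},{"translation":[0,0,0],"roll":0,"gripper":60},{"translation":[0,0,0],"roll":0,"gripper":60},{"translation":[0,0,0],"roll":0,"gripper":60}]'>/dev/null
python3 - <<'E'
import fit as F
from fit import *
o,R=st();d=R.T@(np.array([.516,-.309,.165])-o['position']);print('move',(d*1e3).round(1))
im=viewer.camera("side");cv2.imwrite("pics/side10.png",im)
F.W=.02;F.MG=.014
print(F.fit({"side":im},"round",.068,(.516,-.309,0),z0=.132))
E
```

```text
28.35 pos [ 0.5171 -0.3062  0.2698] alpha 90.04 tilt mrad [2.  0.1] q [-7.210e-01  4.640e-01  1.464e+00  1.000e-03  1.212e+00 -7.220e-01] F [-0.4  1.1 -0.5] w 0.068
move [ -2.9  -1.3 104.8]
(array([ 0.5163348 , -0.30881669,  0.08675939]), np.float64(0.13214990138067062))
```

```bash
python3 -m creep '[{"translation":[-2.5,-1,0],"roll":0,"gripper":60},{"translation":[-2.5,-1,30],"roll":0,"gripper":60},{"translation":[-2.5,-1,60],"roll":0,"gripper":60},{"translation":[-2.5,-1,90],"roll":0,"gripper":60},{"translation":[-2.5,-1,104],"roll":0,"gripper":60}]'|grep -E "pos|force|wid"
python3 -m creep '[{"translation":[0,0,0],"roll":0,"gripper":60},{"translation":[0,0,0],"roll":0,"gripper":45},{"translation":[0,0,0],"roll":0,"gripper":10},{"translation":[0,0,0],"roll":0,"gripper":10},{"translation":[0,0,0],"roll":0,"gripper":10}]' 35|grep -E "pos|force|wid"
python3 -m creep '[{"translation":[0,0,0],"roll":0,"gripper":10},{"translation":[0,0,0],"roll":0,"gripper":10},{"translation":[0,0,0],"roll":0,"gripper":10},{"translation":[0,0,0],"roll":0,"gripper":10},{"translation":[0,0,0],"roll":0,"gripper":10}]' 35|grep -E "pos|force|wid"
```

```text
position: [0.5143, -0.3086, 0.1625]
ft_force: [-1.2, 0.3, -0.4]
grip_width: 0.0605
grip_force: 0.0
position: [0.5166, -0.3111, 0.1675]
ft_force: [-0.5, -0.7, 0.6]
grip_width: 0.0413
grip_force: 0.0
position: [0.516, -0.3107, 0.1662]
ft_force: [1.2, 0.1, 2.4]
grip_width: 0.0194
grip_force: 35.0
```

```bash
python3 -m creep '[{"translation":[0,0,-20],"roll":0,"gripper":10},{"translation":[0,0,-50],"roll":0,"gripper":10},{"translation":[0,0,-85],"roll":0,"gripper":10},{"translation":[0,0,-120],"roll":0,"gripper":10},{"translation":[0,0,-152],"roll":0,"gripper":10}]'|grep -E "pos|force|wid"
python3 -m creep '[{"translation":[35,15.5,0],"roll":0,"gripper":10},{"translation":[70,31,0],"roll":0,"gripper":10},{"translation":[105,46.5,0],"roll":0,"gripper":10},{"translation":[140,62,0],"roll":0,"gripper":10},{"translation":[174,77,0],"roll":0,"gripper":10}]'>/dev/null
python3 -m creep '[{"translation":[35,15.5,0],"roll":0,"gripper":10},{"translation":[69.5,31,0],"roll":0,"gripper":10},{"translation":[69.5,31,0],"roll":0,"gripper":10},{"translation":[69.5,31,0],"roll":0,"gripper":10},{"translation":[69.5,31,0],"roll":0,"gripper":10}]'>/dev/null
python3 -m creep '[{"translation":[0,0,0],"roll":0,"gripper":10},{"translation":[0,0,0],"roll":0,"gripper":10},{"translation":[0,0,0],"roll":0,"gripper":10}]'|grep force
python3 - <<'E'
import fit as F
from fit import *
o,R=st();d=R.T@(np.array([.6242,-.067,.180])-o['position']);print('move',(d*1e3).round(1))
im=viewer.camera("side");cv2.imwrite("pics/side11.png",im)
x,y,z=o['position'];tip=z-.156
# bristle head: predicted vs seen
p=proj("side",[[x,y,tip],[x,y,tip+.045],[x,y,tip+.08],[.6242,-.0656,.131]]);print(p.round(1))
for r in (int(p[2,1]),int(p[1,1])+4,int(p[0,1])-3):
    u=int(p[0,0]);print(r,u-9,im[r,u-9:u+10].mean(1).round().astype(int).tolist())
for n in("top","side"):
    im=viewer.camera(n) if n=="top" else im
    print([(np.round(d["bbox"],1).tolist(),round(d["p"],2)) for d in viewer.recognise(n,"brush")][:2])
E
```

```text
position: [0.5152, -0.3102, 0.3193]
ft_force: [0.9, -0.4, -0.0]
grip_width: 0.0194
grip_force: 35.0
ft_force: [0.1, -0.7, -0.4]
grip_force: 35.0
31.15 pos [ 0.6234 -0.0685  0.3179] alpha 89.79 tilt mrad [ 1.9 -0.6] q [-0.287  0.457  1.335 -0.     1.347 -0.284] F [ 0.1 -0.7 -0.4] w 0.0194
move [  1.6   0.6 137.9]
[[322.9 169.3]
 [323.7 156.9]
 [324.3 147. ]
 [321.8 177.1]]
147 313 [180, 182, 182, 204, 185, 184, 187, 186, 175, 181, 139, 150, 153, 182, 179, 179, 182, 183, 183]
160 313 [193, 192, 190, 189, 186, 136, 88, 89, 110, 114, 105, 100, 98, 97, 89, 112, 118, 118, 159]
166 313 [187, 190, 190, 188, 188, 151, 91, 93, 97, 98, 100, 99, 97, 94, 87, 110, 114, 120, 136]
[]
[([316.0, 118.2, 12.6, 55.3], 0.48)]
```

```bash
python3 -m creep '[{"translation":[1.6,0.6,25],"roll":0,"gripper":10},{"translation":[1.6,0.6,50],"roll":0,"gripper":10},{"translation":[1.6,0.6,75],"roll":0,"gripper":10},{"translation":[1.6,0.6,100],"roll":0,"gripper":10},{"translation":[1.6,0.6,118],"roll":0,"gripper":10}]'|grep -E "pos|force"
python3 -m creep '[{"translation":[0,0,6],"roll":0,"gripper":10},{"translation":[0,0,11],"roll":0,"gripper":10},{"translation":[0,0,15],"roll":0,"gripper":10},{"translation":[0,0,15],"roll":0,"gripper":10}]'|grep -E "pos|force"
python3 -m creep '[{"translation":[0,0,1.5],"roll":0,"gripper":10},{"translation":[0,0,2.5],"roll":0,"gripper":10},{"translation":[0,0,2.5],"roll":0,"gripper":10}]'|grep -E "pos|force"
```

```text
position: [0.6236, -0.0654, 0.1978]
ft_force: [-0.4, -0.7, -0.8]
grip_force: 35.0
position: [0.6251, -0.0657, 0.1853]
ft_force: [0.3, -0.2, -1.2]
grip_force: 35.0
position: [0.6251, -0.0656, 0.1832]
ft_force: [0.2, 0.1, -1.3]
grip_force: 35.0
```

```bash
python3 -m creep '[{"translation":[0,0,1],"roll":0,"gripper":10},{"translation":[0,0,2],"roll":0,"gripper":10}]'|grep -E "pos|force"
python3 -m creep '[{"translation":[0,0,1],"roll":0,"gripper":10},{"translation":[0,0,1.2],"roll":0,"gripper":10}]'|grep -E "pos|force"
python3 -m creep '[{"translation":[0,0,0.7],"roll":0,"gripper":10},{"translation":[0,0,1],"roll":0,"gripper":10}]'|grep -E "pos|force"
```

```text
position: [0.6249, -0.0655, 0.1809]
ft_force: [-0.1, -0.4, -0.1]
grip_force: 35.0
position: [0.625, -0.0656, 0.1802]
ft_force: [-0.4, 1.0, 5.1]
grip_force: 35.0
position: [0.6252, -0.0656, 0.1802]
ft_force: [-1.8, 0.4, 11.1]
grip_force: 35.0
```

```bash
python3 -m creep '[{"translation":[0,0,-25],"roll":0,"gripper":10},{"translation":[0,0,-50],"roll":0,"gripper":10},{"translation":[0,0,-75],"roll":0,"gripper":10},{"translation":[0,0,-100],"roll":0,"gripper":10},{"translation":[0,0,-110],"roll":0,"gripper":10}]'|grep -E "pos|force"
python3 -m creep '[{"translation":[0,0,0],"roll":0,"gripper":10},{"translation":[0,0,0],"roll":0,"gripper":10},{"translation":[0,0,0],"roll":0,"gripper":10},{"translation":[0,0,25],"roll":0,"gripper":10},{"translation":[0,0,50],"roll":0,"gripper":10}]'|grep -E "pos|force"
python3 -m creep '[{"translation":[0,0,25],"roll":0,"gripper":10},{"translation":[0,0,45],"roll":0,"gripper":10},{"translation":[0,0,54],"roll":0,"gripper":10},{"translation":[0,0,57],"roll":0,"gripper":10},{"translation":[0,0,58],"roll":0,"gripper":10}]'|grep -E "pos|force"
python3 -m creep '[{"translation":[0,0,1],"roll":0,"gripper":10},{"translation":[0,0,1.5],"roll":0,"gripper":10},{"translation":[0,0,1.5],"roll":0,"gripper":10}]'|grep -E "pos|force"
```

```text
position: [0.6261, -0.0658, 0.2919]
ft_force: [0.4, 0.1, 0.5]
grip_force: 35.0
position: [0.6248, -0.0656, 0.2373]
ft_force: [0.4, -0.3, -1.7]
grip_force: 35.0
position: [0.6227, -0.065, 0.1797]
ft_force: [-3.9, -0.0, 10.4]
grip_force: 35.0
position: [0.6228, -0.065, 0.1798]
ft_force: [-4.7, 1.1, 11.3]
grip_force: 35.0
```

```bash
python3 -m creep '[{"translation":[0,0,-28],"roll":0,"gripper":10},{"translation":[0,0,-56],"roll":0,"gripper":10},{"translation":[0,0,-84],"roll":0,"gripper":10},{"translation":[0,0,-112],"roll":0,"gripper":10},{"translation":[0,0,-142],"roll":0,"gripper":10}]'|grep -E "pos|force"
python3 -m creep '[{"translation":[40,2,0],"roll":0,"gripper":10},{"translation":[80,4,0],"roll":0,"gripper":10},{"translation":[120,6,0],"roll":0,"gripper":10},{"translation":[160,8,0],"roll":0,"gripper":10},{"translation":[200,10,0],"roll":0,"gripper":10}]'>/dev/null
python3 -m creep '[{"translation":[35,2,0],"roll":0,"gripper":10},{"translation":[43,2.3,0],"roll":0,"gripper":10},{"translation":[43,2.3,0],"roll":0,"gripper":10},{"translation":[43,2.3,0],"roll":0,"gripper":10},{"translation":[43,2.3,0],"roll":0,"gripper":10}]'>/dev/null
python3 - <<'E'
import fit as F
from fit import *
o,R=st();d=R.T@(np.array([.637,.1775,.180])-o['position']);print('move',(d*1e3).round(1))
im=viewer.camera("side");cv2.imwrite("pics/side12.png",im)
for k,h,p0 in(("round",.115,(.624,-.066,0)),("hex",.075,(.637,.178,0))):print(k,F.fit({"side":im},k,h,p0,z0=.016))
x,y,z=o['position'];tip=z-.156
p=proj("side",[[x,y,tip],[x,y,tip+.08]]);print(p.round(1))
for r in (int(p[1,1]),int(p[0,1])-4):
    u=int(p[0,0]);print(r,u-9,im[r,u-9:u+10].mean(1).round().astype(int).tolist())
E
```

```text
position: [0.6236, -0.0652, 0.3207]
ft_force: [0.6, -0.5, -0.8]
grip_force: 35.0
35.6 pos [0.6369 0.176  0.32  ] alpha 89.85 tilt mrad [ 0.9 -1.6] q [ 0.102  0.508  1.241 -0.002  1.392  0.105] F [ 0.3 -0.3 -0.2] w 0.0193
move [ 1.7e+00 -1.0e-01  1.4e+02]
round (array([ 0.61459859, -0.06881239,  0.03618985]), np.float64(0.1620645709430756))
hex (array([ 0.62799759,  0.17296952, -0.16885047]), np.float64(0.18557110251066786))
[[267.3 142.6]
 [266.9 121.5]]
121 258 [188, 192, 191, 191, 189, 187, 190, 167, 147, 142, 186, 193, 193, 193, 190, 194, 195, 192, 191]
138 258 [185, 187, 187, 185, 181, 105, 91, 95, 98, 97, 98, 94, 88, 151, 184, 185, 183, 182, 181]
```

```bash
python3 -m creep '[{"translation":[1.5,0,25],"roll":0,"gripper":10},{"translation":[1.5,0,50],"roll":0,"gripper":10},{"translation":[1.5,0,75],"roll":0,"gripper":10},{"translation":[1.5,0,100],"roll":0,"gripper":10},{"translation":[1.5,0,120],"roll":0,"gripper":10}]'|grep -E "pos|force"
python3 -m creep '[{"translation":[0,0,8],"roll":0,"gripper":10},{"translation":[0,0,13],"roll":0,"gripper":10},{"translation":[0,0,17],"roll":0,"gripper":10},{"translation":[0,0,18],"roll":0,"gripper":10}]'|grep -E "pos|force"
python3 -m creep '[{"translation":[0,0,1],"roll":0,"gripper":10},{"translation":[0,0,2],"roll":0,"gripper":10},{"translation":[0,0,2],"roll":0,"gripper":10}]'|grep -E "pos|force"
```

```text
position: [0.6369, 0.1767, 0.1988]
ft_force: [-0.3, -0.1, -0.6]
grip_force: 35.0
position: [0.6381, 0.1784, 0.1832]
ft_force: [-0.0, -0.2, -0.4]
grip_force: 35.0
position: [0.6378, 0.1791, 0.1815]
ft_force: [0.0, 0.5, -1.0]
grip_force: 35.0
```

```bash
python3 -m creep '[{"translation":[0,0,1],"roll":0,"gripper":10},{"translation":[0,0,2],"roll":0,"gripper":10},{"translation":[0,0,2.3],"roll":0,"gripper":10}]'|grep -E "pos|force"
python3 -m creep '[{"translation":[0,0,0.5],"roll":0,"gripper":10},{"translation":[0,0,0.5],"roll":0,"gripper":10}]'|grep -E "pos|force"
python3 -m creep '[{"translation":[0,0,-20],"roll":0,"gripper":10},{"translation":[0,0,-40],"roll":0,"gripper":10},{"translation":[0,0,-60],"roll":0,"gripper":10},{"translation":[0,0,-69],"roll":0,"gripper":10},{"translation":[0,0,-70],"roll":0,"gripper":10}]'|grep -E "pos|force"
python3 -m creep '[{"translation":[0,0,0],"roll":0,"gripper":10},{"translation":[0,0,0],"roll":0,"gripper":10},{"translation":[0,0,0],"roll":0,"gripper":10}]'|grep -E "pos|force"
```

```text
position: [0.6379, 0.1792, 0.1797]
ft_force: [-1.1, -0.5, 6.0]
grip_force: 35.0
position: [0.6379, 0.1792, 0.1797]
ft_force: [-1.1, -0.3, 6.4]
grip_force: 35.0
position: [0.6386, 0.1793, 0.2505]
ft_force: [-0.0, 0.4, -0.8]
grip_force: 35.0
position: [0.6362, 0.1789, 0.2461]
ft_force: [0.4, 0.2, -0.1]
grip_force: 35.0
```

```bash
python3 -m creep '[{"translation":[0,0,20],"roll":0,"gripper":10},{"translation":[0,0,40],"roll":0,"gripper":10},{"translation":[0,0,58],"roll":0,"gripper":10},{"translation":[0,0,66],"roll":0,"gripper":10},{"translation":[0,0,69],"roll":0,"gripper":10}]'|grep -E "pos|force"
python3 -m creep '[{"translation":[0,0,1],"roll":0,"gripper":10},{"translation":[0,0,1.5],"roll":0,"gripper":10},{"translation":[0,0,1.5],"roll":0,"gripper":10}]'|grep -E "pos|force"
python3 -c "from h import *;st()"
```

```text
position: [0.6359, 0.1789, 0.1792]
ft_force: [-6.5, -1.4, 21.4]
grip_force: 35.0
position: [0.6357, 0.1789, 0.1792]
ft_force: [-4.9, -0.1, 12.2]
grip_force: 35.0
38.4 pos [0.6357 0.1789 0.1792] alpha 89.93 tilt mrad [-2.  -1.1] q [ 1.060e-01  6.450e-01  1.394e+00 -1.000e-03  1.105e+00  1.070e-01] F [-4.9 -0.1 12.2] w 0.0195
```

```bash
python3 -m creep '[{"translation":[0,0,-28],"roll":0,"gripper":10},{"translation":[0,0,-56],"roll":0,"gripper":10},{"translation":[0,0,-84],"roll":0,"gripper":10},{"translation":[0,0,-112],"roll":0,"gripper":10},{"translation":[0,0,-144],"roll":0,"gripper":10}]'|grep -E "pos|force"
python3 -m creep '[{"translation":[-38,-10,0],"roll":0,"gripper":10},{"translation":[-76,-19,0],"roll":0,"gripper":10},{"translation":[-114,-28,0],"roll":0,"gripper":10},{"translation":[-152,-38,0],"roll":0,"gripper":10},{"translation":[-190,-47,0],"roll":0,"gripper":10}]'>/dev/null
python3 -m creep '[{"translation":[-38,-10,0],"roll":0,"gripper":10},{"translation":[-76,-19,0],"roll":0,"gripper":10},{"translation":[-114,-28,0],"roll":0,"gripper":10},{"translation":[-152,-38,0],"roll":0,"gripper":10},{"translation":[-190,-47,0],"roll":0,"gripper":10}]'>/dev/null
python3 -m creep '[{"translation":[-38,-10,0],"roll":0,"gripper":10},{"translation":[-76,-19,0],"roll":0,"gripper":10},{"translation":[-109,-27,0],"roll":0,"gripper":10},{"translation":[-109,-27,0],"roll":0,"gripper":10},{"translation":[-109,-27,0],"roll":0,"gripper":10}]'>/dev/null
python3 -m creep '[{"translation":[0,0,0],"roll":0,"gripper":10},{"translation":[0,0,0],"roll":0,"gripper":10},{"translation":[0,0,0],"roll":0,"gripper":10},{"translation":[0,0,0],"roll":0,"gripper":10}]'>/dev/null
python3 - <<'E'
from fit import *
o,R=st();d=R.T@(np.array([.516,-.3107,.1655])-o['position']);print('move',(d*1e3).round(1))
im=viewer.camera("side");cv2.imwrite("pics/side13.png",im)
x,y,z=o['position'];tip=z-.155
p=proj("side",[[x,y,tip],[x,y,tip+.08]]);print(p.round(1))
for r in (int(p[1,1]),int(p[0,1])-4):
    u=int(p[0,0]);print(r,u-9,im[r,u-9:u+10].mean(1).round().astype(int).tolist())
E
```

```text
position: [0.6361, 0.1789, 0.3211]
ft_force: [0.0, -0.1, -1.3]
grip_force: 35.0
40.4 pos [ 0.5157 -0.3084  0.3214] alpha 90.03 tilt mrad [ 2.1 -0.3] q [-7.250e-01  4.150e-01  1.398e+00  1.000e-03  1.328e+00 -7.260e-01] F [-1.   0.3 -0.3] w 0.0196
move [-2.300e+00 -1.000e-01  1.559e+02]
[[370.6 214. ]
 [373.9 190. ]]
190 361 [182, 126, 80, 85, 85, 98, 97, 98, 98, 100, 101, 119, 146, 146, 121, 97, 97, 97, 97]
209 361 [181, 179, 178, 178, 165, 103, 89, 95, 99, 112, 102, 101, 101, 99, 96, 131, 183, 183, 182]
```

```bash
python3 -m creep '[{"translation":[-2.3,0,30],"roll":0,"gripper":10},{"translation":[-2.3,0,60],"roll":0,"gripper":10},{"translation":[-2.3,0,85],"roll":0,"gripper":10},{"translation":[-2.3,0,97],"roll":0,"gripper":10},{"translation":[-2.3,0,97],"roll":0,"gripper":10}]'|grep -E "pos|force"
python3 -m creep '[{"translation":[0,0,0],"roll":0,"gripper":10},{"translation":[0,0,0],"roll":0,"gripper":10},{"translation":[0,0,0],"roll":0,"gripper":10},{"translation":[0,0,0],"roll":0,"gripper":10}]'>/dev/null
python3 -c "
from h import *
o,R=st();d=R.T@(np.array([.516,-.3107,.1655])-o['position']);print('move',(d*1e3).round(1))"
```

```text
position: [0.514, -0.3099, 0.2209]
ft_force: [-0.0, 0.8, -1.5]
grip_force: 35.0
41.2 pos [ 0.5163 -0.3126  0.2259] alpha 89.93 tilt mrad [ 4.4 -2.6] q [-7.300e-01  5.140e-01  1.509e+00  1.000e-03  1.114e+00 -7.290e-01] F [ 0.3  0.3 -0.8] w 0.0191
move [ 2.1 -0.5 60.4]
```

```bash
python3 -m creep '[{"translation":[0.7,0,5],"roll":0,"gripper":10},{"translation":[0.7,0,12],"roll":0,"gripper":10},{"translation":[0.7,0,20],"roll":0,"gripper":10},{"translation":[0.7,0,28],"roll":0,"gripper":10},{"translation":[0.7,0,30],"roll":0,"gripper":10}]'|grep -E "pos|force"
python3 -m creep '[{"translation":[0,0,7],"roll":0,"gripper":10},{"translation":[0,0,14],"roll":0,"gripper":10},{"translation":[0,0,20],"roll":0,"gripper":10},{"translation":[0,0,24],"roll":0,"gripper":10},{"translation":[0,0,26],"roll":0,"gripper":10}]'|grep -E "pos|force"
python3 -m creep '[{"translation":[0,0,1],"roll":0,"gripper":10},{"translation":[0,0,2],"roll":0,"gripper":10},{"translation":[0,0,2],"roll":0,"gripper":10}]'|grep -E "pos|force"
python3 -m creep '[{"translation":[0,0,1],"roll":0,"gripper":10},{"translation":[0,0,2],"roll":0,"gripper":10},{"translation":[0,0,2],"roll":0,"gripper":10}]'|grep -E "pos|force"
```

```text
position: [0.5146, -0.3106, 0.1921]
ft_force: [-1.5, 0.2, -0.6]
grip_force: 35.0
position: [0.5153, -0.3112, 0.1673]
ft_force: [0.3, -0.0, -1.1]
grip_force: 35.0
position: [0.5158, -0.3116, 0.1664]
ft_force: [-0.6, -0.3, -0.3]
grip_force: 35.0
position: [0.516, -0.3117, 0.1652]
ft_force: [-0.2, -0.0, 4.2]
grip_force: 35.0
```

Back in the bore and touching its floor at TCP z 0.165. I'll release, rise and look.

```bash
python3 -m creep '[{"translation":[0.5,0,-0.3],"roll":0,"gripper":25},{"translation":[0.5,0,-0.3],"roll":0,"gripper":40},{"translation":[0.5,0,-0.3],"roll":0,"gripper":60},{"translation":[0.5,0,-0.3],"roll":0,"gripper":60},{"translation":[0.5,0,-0.3],"roll":0,"gripper":60}]' 20|grep -E "pos|force|wid"
python3 -m creep '[{"translation":[0,0,-20],"roll":0,"gripper":60},{"translation":[0,0,-45],"roll":0,"gripper":60},{"translation":[0,0,-75],"roll":0,"gripper":60},{"translation":[0,0,-110],"roll":0,"gripper":60},{"translation":[0,0,-140],"roll":0,"gripper":60}]'|grep -E "pos|force"
python3 -m creep '[{"translation":[0,-20,-30],"roll":0,"gripper":60},{"translation":[0,-40,-60],"roll":0,"gripper":60},{"translation":[0,-80,-60],"roll":0,"gripper":60},{"translation":[0,-80,-60],"roll":0,"gripper":60},{"translation":[0,-80,-60],"roll":0,"gripper":60}]'|grep -E "pos|force"
python3 - <<'E'
import fit as F
from fit import *
st()
T=viewer.camera("top");S_=viewer.camera("side");cv2.imwrite("pics/side14.png",S_);cv2.imwrite("pics/top14.png",T)
a=cv2.resize(S_[155:275,220:400],(800,533),interpolation=cv2.INTER_CUBIC);cv2.imwrite("pics/final.png",a)
F.W=.02;F.MG=.014
print(F.fit({"side":S_},"round",.068,(.516,-.309,0),z0=.132))
E
```

```text
position: [0.5156, -0.3109, 0.1645]
ft_force: [0.8, -0.3, -0.3]
grip_width: 0.0436
grip_force: 0.0
position: [0.5154, -0.3109, 0.3063]
ft_force: [0.9, -0.7, 0.9]
grip_force: 0.0
position: [0.4338, -0.3104, 0.3649]
ft_force: [0.7, -0.4, -0.5]
grip_force: 0.0
43.78 pos [ 0.4338 -0.3104  0.3649] alpha 89.8 tilt mrad [ 2.4 -0.6] q [-8.310e-01  2.740e-01  1.494e+00  1.000e-03  1.371e+00 -8.280e-01] F [ 0.7 -0.4 -0.5] w 0.06
(array([ 0.51668028, -0.3094741 ,  0.11508164]), np.float64(0.12848962061560487))
```

View pics/final.png

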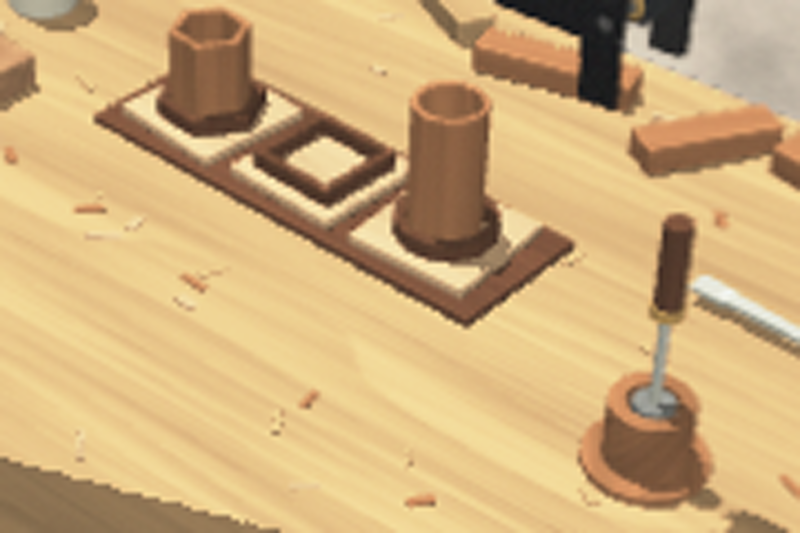

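The hex beaker at (210,70) and the round beaker at (448,165) stand upright in their nests, and the brush stands in its stand at (660,350). I'll hand in now.

```bash
python3 -c "from rig import hand_in;print(hand_in())"
```

```text
the job is handed in; nothing more can be done
None
```

I handed the job in at about 44 s of the 208 s: the round and then the hex beaker (there was no square one) each got two strokes to the floor and stand in their own nests, with the brush back in its stand; early on joint 6 reached its range limit and tilted the tool, which I corrected, and the judge's verdict was not shown.

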